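Load the neck grinder with paperweights

TASK

Load the neck grinder for its next run: take every glass paperweight out of the divided tray, stand each one neck up in a nest of its own on the grinder's jig, and clamp it there by swinging that nest's cam lever until the cam's high point bears squarely on the sprung plunger (lever pointing straight back to the operator's side). Leave the clamp of any empty nest open, set the speed dial to 7, and do not disturb the other things on the bench.

Things in the scene. Friction and masses are not known exactly. Their poses are not given: they have to be found in the camera images.
- glass1: Glass paperweight blank, one of four alike, 2 or 3 present: plum dome 64 mm across, 44 mm high, flat base; upright neck 20 mm in diameter, from 44 to 82 mm above the base; 120-240 g. Origin: centre of the base; z up the neck. At first it stands neck up in a tray pocket, sunk so that only the neck can be gripped.
- glass2: Glass paperweight blank, one of four alike, 2 or 3 present: plum dome 64 mm across, 44 mm high, flat base; upright neck 20 mm in diameter, from 44 to 82 mm above the base; 120-240 g. Origin: centre of the base; z up the neck. At first it stands neck up in a tray pocket, sunk so that only the neck can be gripped.
- glass3: Glass paperweight blank, one of four alike, 2 or 3 present: plum dome 64 mm across, 44 mm high, flat base; upright neck 20 mm in diameter, from 44 to 82 mm above the base; 120-240 g. Origin: centre of the base; z up the neck. At first it stands neck up in a tray pocket, sunk so that only the neck can be gripped.
- glass4: Glass paperweight blank, one of four alike, 2 or 3 present: plum dome 64 mm across, 44 mm high, flat base; upright neck 20 mm in diameter, from 44 to 82 mm above the base; 120-240 g. Origin: centre of the base; z up the neck. At first it stands neck up in a tray pocket, sunk so that only the neck can be gripped.
- tray: Plywood tray 158 x 158 x 45 mm high, fixed, with four square pockets 67 mm wide in a 2 x 2 pattern; walls, divider and floor 8 mm thick. Origin: centre of its underside; pocket centres at x and y = +-37.5 mm in its frame.
- grinder: Bench neck grinder, fixed. x points from the operator's (robot) side to the drum hood at the back, z up; origin on the underside below the mid nest. Jig bed 24 mm above the table; three stations 110 mm apart (left is +y). Along x in each: cam with lever, sprung plunger with pad, nest, two posts. Hood front 145 mm behind the nests, 203 mm high.
- nest_left (a point): Centre of the left nest on the bed's top; axes as the grinder's. Two rubber posts (12 mm thick, 26 mm high) 29 mm behind and 24 mm to either side form a V that a clamped glass is pushed into, its base centred here. Before clamping, the 36 mm wide pad in front is 5 to 10 mm short of it. The pad presses with 5 to 9 N. Nothing here is over 36 mm above the bed.
- knob_left (a point): Middle of the upright black knob at the end of the left cam lever: 45 mm from the cam's vertical axis, 52 mm above the bed; knob 18 mm in diameter, 30 to 68 mm above the bed, fast on the lever. The point's x axis points out along the lever. The cam axis is 105 mm from the nest centre, towards the operator (-x of the grinder).
- cam_left (a joint): Angle of the left cam (rad): 44 mm disc, 8 mm off centre, under the lever; high point opposite the lever, marked by a line. 0 = open stop; grows counter-clockwise from above. Lever direction in the grinder frame: 0.742 + value, from x towards y. At 2.40 the lever points to -x, high point on the plunger; it turns on to a stop at 3.0. 2 to 4 N at the knob; stays where left.
- nest_mid (a point): Centre of the mid nest on the bed's top; axes as the grinder's. Two rubber posts (12 mm thick, 26 mm high) 29 mm behind and 24 mm to either side form a V that a clamped glass is pushed into, its base centred here. Before clamping, the 36 mm wide pad in front is 5 to 10 mm short of it. The pad presses with 5 to 9 N. Nothing here is over 36 mm above the bed.
- knob_mid (a point): Middle of the upright black knob at the end of the mid cam lever: 45 mm from the cam's vertical axis, 52 mm above the bed; knob 18 mm in diameter, 30 to 68 mm above the bed, fast on the lever. The point's x axis points out along the lever. The cam axis is 105 mm from the nest centre, towards the operator (-x of the grinder).
- cam_mid (a joint): Angle of the mid cam (rad): 44 mm disc, 8 mm off centre, under the lever; high point opposite the lever, marked by a line. 0 = open stop; grows counter-clockwise from above. Lever direction in the grinder frame: 0.742 + value, from x towards y. At 2.40 the lever points to -x, high point on the plunger; it turns on to a stop at 3.0. 2 to 4 N at the knob; stays where left.
- nest_right (a point): Centre of the right nest on the bed's top; axes as the grinder's. Two rubber posts (12 mm thick, 26 mm high) 29 mm behind and 24 mm to either side form a V that a clamped glass is pushed into, its base centred here. Before clamping, the 36 mm wide pad in front is 5 to 10 mm short of it. The pad presses with 5 to 9 N. Nothing here is over 36 mm above the bed.
- knob_right (a point): Middle of the upright black knob at the end of the right cam lever: 45 mm from the cam's vertical axis, 52 mm above the bed; knob 18 mm in diameter, 30 to 68 mm above the bed, fast on the lever. The point's x axis points out along the lever. The cam axis is 105 mm from the nest centre, towards the operator (-x of the grinder).
- cam_right (a joint): Angle of the right cam (rad): 44 mm disc, 8 mm off centre, under the lever; high point opposite the lever, marked by a line. 0 = open stop; grows counter-clockwise from above. Lever direction in the grinder frame: 0.742 + value, from x towards y. At 2.40 the lever points to -x, high point on the plunger; it turns on to a stop at 3.0. 2 to 4 N at the knob; stays where left.
- speed (a joint): Angle (rad) of the speed dial, clockwise from above from its 0 mark; 11 white marks 0 to 10, 27 degrees (0.4712 rad) apart, longer at 0, 5 and 10. Mark 7 is at 3.299 rad; end stops at 0 and 4.712. Light friction (0.03 N m) holds it.
- speed_grip (a point): Speed dial on the grinder's grey control box (150 x 130 x 51 mm; red stop button 75 mm away, 67 mm high, not to be used). Point on the dial's axis 75 mm above the table; bar grip 44 x 14 mm, 59 to 87 mm above the table. The point's x points along the bar to its white pointer end: at value 0, 135 degrees from the box's x (away from the operator) towards its left.
- bowl_big: Bystander: steel bowl, 140 mm across, 60 mm high. Origin: its underside (middle).
- bowl_small: Bystander: steel bowl, 100 mm across, 45 mm high. Origin: its underside (middle).
- jacks: Bystander: glassblower's steel jacks lying flat, 200 mm long, 17 mm high. Origin: its underside (middle).
- diamond_pad: Bystander: diamond hand pad, 54 x 90 x 24 mm, lying on the grinder's base between the nests and the hood. Origin: its underside (middle).
- caliper: Bystander: steel caliper lying flat, 160 mm long, 10 mm high. Origin: its underside (middle).
- wash_bottle: Bystander: white plastic bottle, 60 mm across, 150 mm high. Origin: its underside (middle).
- grit_jar: Bystander: small glass jar, 42 mm across, 50 mm high. Origin: its underside (middle).
Mind the look-alikes: they are no part of the job. Leave any yellow look-alike of the glass3 alone. Of the things like the part that bears speed, leave any that is purple; of the rest the larger one is meant.

How it is judged:
At the end, for the whole second after the job is handed in: Each glass stands upright (0.08 rad) at rest on the bed, base centre within 5 mm of its nest's centre, its cam within 0.16 rad of its high point (2.40); cams of empty nests below 1.2 rad; dial within 0.14 rad of mark 7 (3.299) (((horizontal distance between glass1 and nest_left below 0.005 m and z of glass1 in the frame of nest_left below 0.004 m and value of joint cam_left between 2.24 and 2.56 rad) or (horizontal distance between glass1 and nest_mid below 0.005 m and z of glass1 in the frame of nest_mid below 0.004 m and value of joint cam_mid between 2.24 and 2.56 rad) or (horizontal distance between glass1 and nest_right below 0.005 m and z of glass1 in the frame of nest_right below 0.004 m and value of joint cam_right between 2.24 and 2.56 rad)) and angle between each of glass1, glass2, glass3, glass4's own z axis and vertical below 0.08 rad and linear speed of each of glass1, glass2, glass3, glass4 below 0.02 m/s and ((horizontal distance between glass2 and nest_left below 0.005 m and z of glass2 in the frame of nest_left below 0.004 m and value of joint cam_left between 2.24 and 2.56 rad) or (horizontal distance between glass2 and nest_mid below 0.005 m and z of glass2 in the frame of nest_mid below 0.004 m and value of joint cam_mid between 2.24 and 2.56 rad) or (horizontal distance between glass2 and nest_right below 0.005 m and z of glass2 in the frame of nest_right below 0.004 m and value of joint cam_right between 2.24 and 2.56 rad)) and ((horizontal distance between glass3 and nest_left below 0.005 m and z of glass3 in the frame of nest_left below 0.004 m and value of joint cam_left between 2.24 and 2.56 rad) or (horizontal distance between glass3 and nest_mid below 0.005 m and z of glass3 in the frame of nest_mid below 0.004 m and value of joint cam_mid between 2.24 and 2.56 rad) or (horizontal distance between glass3 and nest_right below 0.005 m and z of glass3 in the frame of nest_right below 0.004 m and value of joint cam_right between 2.24 and 2.56 rad)) and ((horizontal distance between glass4 and nest_left below 0.005 m and z of glass4 in the frame of nest_left below 0.004 m and value of joint cam_left between 2.24 and 2.56 rad) or (horizontal distance between glass4 and nest_mid below 0.005 m and z of glass4 in the frame of nest_mid below 0.004 m and value of joint cam_mid between 2.24 and 2.56 rad) or (horizontal distance between glass4 and nest_right below 0.005 m and z of glass4 in the frame of nest_right below 0.004 m and value of joint cam_right between 2.24 and 2.56 rad)) and (value of joint cam_left below 1.2 rad or horizontal distance between any of glass1, glass2, glass3, glass4 and nest_left below 0.01 m) and (value of joint cam_mid below 1.2 rad or horizontal distance between any of glass1, glass2, glass3, glass4 and nest_mid below 0.01 m) and (value of joint cam_right below 1.2 rad or horizontal distance between any of glass1, glass2, glass3, glass4 and nest_right below 0.01 m) and value of joint speed between 3.159 and 3.439 rad); the robot touches nothing.
It fails at once if a bystander is pushed more than 30 mm from its place (distance of any of bowl_big, bowl_small, jacks, diamond_pad, caliper, wash_bottle, grit_jar from where it was at the start of the episode above 0.03 m).
Of glass1, glass2, glass3, glass4 only 2 to 3 are there at a start; the rules pass over those that are not, and their reading is None.
At some moment in a run one of glass1, glass2, glass3, glass4 may be knocked a few centimetres aside while the robot is not near it.
Once in a run the grip may slacken for a moment while it holds something.
It also fails if it takes over 210 s, if anything falls off the work surface, if the arm or the gripper's body presses on something with over 40 N, if the wrist force passes 120 N, or if a joint passes its speed limit or range.

ROBOT

A 6-joint arm with a two-finger parallel gripper is mounted at the origin on the work surface. World frame = base frame: x ahead of the robot, y to its left, z up, the work surface at z = 0. Lengths are in m, angles in rad, forces in N, time in s.
With the tool pointing down it reaches from about 0.275 to 0.725 m from the base axis. Payload 5.6 kg.
Tool frame: the origin (TCP) lies midway between the tips of the shut fingers; the grasp point (between the pads) lies 19 mm behind it; z points along the fingers, y is the line along which they close (so a half turn about z gives the same grasp; the last joint's range is limited). The gripper opens to 85 mm and grips with 20 to 120 N. Pads are 22 mm wide; open, the fingers measure 114 mm over their backs; the gripper's body (76 mm by 85 mm) begins 54 mm behind the grasp point. The pads swing forward as they close: fully open they stand 13 mm farther back than shut.
Start: joints at [0.285, 0.255, 0.108, 0, -1.424, -0.285], TCP at [0.55, 0, 0.231] pointing down, gripper open.
Joint ranges: [-2.95, 2.95], [-1.21, 1.97], [-1.09, 1.5], [-2.87, 1.71], [-2.94, -0.07], [-3.05, 3.05]. Speed limits (rad/s): [2.57, 2.57, 3.14, 3.14, 3.14, 3.14].

INTERFACE

Orientations are given as a unit quaternion [x, y, z, w].
In Python, from workcell import monitor, vision, env gives the robot as it stands.
- The arm moves only by the tool servo_tool, never from a script. Its argument "targets" is a list of rows, each an object with "grip": the closure in counts, from 0 (fully open) to 255 (shut); "slide": the shift along the tool's x, y, z in units of 40 mm (1.0 is 40 mm), a list of three; "roll": the turn about the tool's z in units of 5 degrees (1.0 is 5 degrees). A call has 1 to 8 rows; each row is the pose to reach, as a shift and turn from the pose commanded when the call began, along the tool's axes at that moment; what a row does not reach only later rows make up. A row lasts 1/12 s, in which the tool goes at most 41.7 mm and 7.16 degrees, less where a joint would pass 70% of its speed; a pose out of reach is approached as far as the arm can. A call with a gripper value outside its range is refused whole. The fingers move at their own pace and stop on an object; "force" is the grip in N (left out, the last holds). Time passes only in rows, so rows that repeat a pose let the fingers close. It gives the time, the measured TCP pose, the force, the opening and the grip force at its end, in the units of the state.
- monitor.read_state(): the state, without advancing time (a new reading comes with each control period).
- vision.read_camera(name): name is "scene" or "side" or "wrist"; returns a dict with "pixels" (384x512x3 uint8, blue, green, red), "camera_matrix" (3x3 intrinsics, pixels), "k1" (the pictures are not rectified: a ray, as slopes to the right and down, at radius r is drawn at 1 + k1 r^2 times it, then the intrinsics apply), "R" (3x3) and "t" (3): a world point X has camera coordinates R X + t. Camera axes: x right, y down, z forward; pixel columns grow to the right and rows downward; lengths in m; the calibration is good to about 2 mm. A picture is of the moment at which its call begins. There is no depth.
- env.finish_job(): hands the job in; it is judged then, once.
Trained networks look in a picture, given as the dict that the camera call returned (one of the last four; its "shot" number tells which), for a name from the list of things; names that differ only in an ending like _2 or _b are one class to them, and where a whole thing is asked for, a point or a joint stands for the part that bears it (a point fixed in the world has none). Each returns a list of dicts, best first, with "score" (0 to 1); they miss things now and then, are a little off and sometimes report something else, mostly with a low value. They report only what shows in the picture. A call takes as long as a camera call. They do not tell look-alikes from the thing itself.
- vision.recognise(picture, name): "uv" ([column, row] in pixels, amid what is visible of it).
- vision.spot_point(picture, name): "uv" ([column, row] in pixels: a listed point, or the origin of a listed thing).
The state is a dict: "time": time; "joint_positions": joint angles; "dq": joint speeds; "joint_efforts": joint torques, N m; "tcp_pos": TCP position; "eef_rot": TCP orientation; "wrist_force": force on the tool from outside, world axes, zero at the start; "moment": the same for the moment, N m; "width": finger opening in m; "finger_force": force on a finger pad.
Only numpy, scipy, OpenCV 4.12 (cv2) and the standard library are available. Lean on these libraries where they do the work, as an engineer would, in place of code of your own. Each camera call takes 0.05 s, during which the arm holds its last target. There are 200 camera calls.

## Working session

There is one attempt and no reset: what is moved stays moved. The work goes in short steps, Python scripts to look and compute and a tool call to move; the robot and the scene stay as the last step left them, time stands still between calls to the robot, and variables do not carry over. Pictures are saved under pics/ and viewed, at most 14 in all, crops included, and the job is handed in when it is done.

Besides the shell and the picture viewer there is one more tool, called after "Emit:" as name(argument=value, ...), one argument or row to a line, values as JSON. servo_tool: Moves the arm, as the interface text tells. Its arguments: {"type":"object","properties":{"targets":{"type":"array"},"force":{"type":"number"}},"required":["targets"]}

```bash
mkdir -p pics; ls
cat > h.py <<'E'
import numpy as np, cv2
from workcell import monitor, vision, env
def ray(p,uv):
    K=p["camera_matrix"];d=np.array([(uv[0]-K[0][2])/K[0][0],(uv[1]-K[1][2])/K[1][1]])
    s=d.copy()
    for _ in range(20): s=d/(1+p["k1"]*(s@s))
    R=np.array(p["R"]);t=np.array(p["t"])
    return -R.T@t, R.T@np.array([s[0],s[1],1])
def at_z(p,uv,z):
    o,d=ray(p,uv); return o+d*(z-o[2])/d[2]
def proj(p,X):
    c=np.array(p["R"])@np.array(X)+np.array(p["t"]);s=c[:2]/c[2]
    s=s*(1+p["k1"]*(s@s));K=np.array(p["camera_matrix"]);return K[:2,:2]@s+K[:2,2]
def cam(n,save=None):
    p=vision.read_camera(n)
    if save: cv2.imwrite("pics/"+save+".png",np.array(p["pixels"]))
    return p
E
python3 - <<'E'
from h import *
for n in ["scene","side"]:
    p=cam(n,n+"0")
    print(n,"cam at",np.round(ray(p,(256,192))[0],3))
    for k in ["glass1","tray","grinder","speed_grip","knob_left","nest_left"]:
        print(k,[(np.round(d["uv"]).tolist(),round(d["score"],2)) for d in vision.spot_point(p,k)][:6])
E
```

```text
pics
scene cam at [1.25  0.026 1.272]
glass1 [([394.0, 223.0], 0.83), ([420.0, 178.0], 0.77), ([371.0, 217.0], 0.7), ([396.0, 205.0], 0.69)]
tray [([380.0, 212.0], 0.84)]
grinder [([276.0, 226.0], 0.79), ([206.0, 138.0], 0.27)]
speed_grip [([181.0, 168.0], 0.57), ([93.0, 191.0], 0.53), ([137.0, 148.0], 0.5), ([204.0, 138.0], 0.15)]
knob_left [([326.0, 198.0], 0.45), ([380.0, 215.0], 0.45), ([400.0, 270.0], 0.34)]
nest_left [([311.0, 230.0], 0.93), ([241.0, 214.0], 0.49)]
side cam at [ 0.34  -0.978  1.234]
glass1 [([202.0, 132.0], 0.65), ([230.0, 145.0], 0.54), ([241.0, 139.0], 0.51)]
tray [([236.0, 151.0], 0.56)]
grinder [([273.0, 199.0], 0.7)]
speed_grip [([262.0, 264.0], 0.74), ([320.0, 327.0], 0.73), ([249.0, 318.0], 0.54), ([233.0, 150.0], 0.16)]
knob_left [([246.0, 165.0], 0.48)]
nest_left [([270.0, 175.0], 0.75), ([271.0, 201.0], 0.52)]
```

```bash
python3 -c "
import cv2
for n,b in [('scene0',(60,90,460,330)),('side0',(140,90,400,350))]:
    a=cv2.imread('pics/%s.png'%n); x0,y0,x1,y1=b
    c=a[y0:y1,x0:x1]; f=2 if n[1]=='c' else 2.3
    cv2.imwrite('pics/%sc.png'%n,cv2.resize(c,None,fx=f,fy=f,interpolation=cv2.INTER_CUBIC))
"
```

```text
(no output)
```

View pics/scene0c.png

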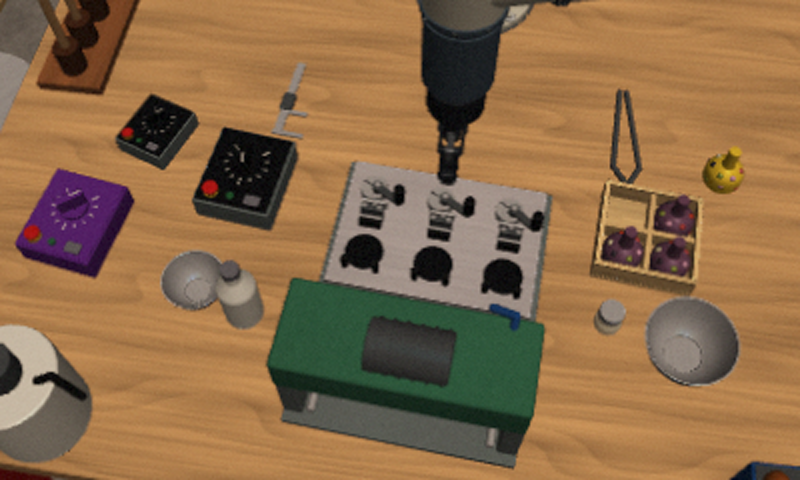

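View pics/side0c.png

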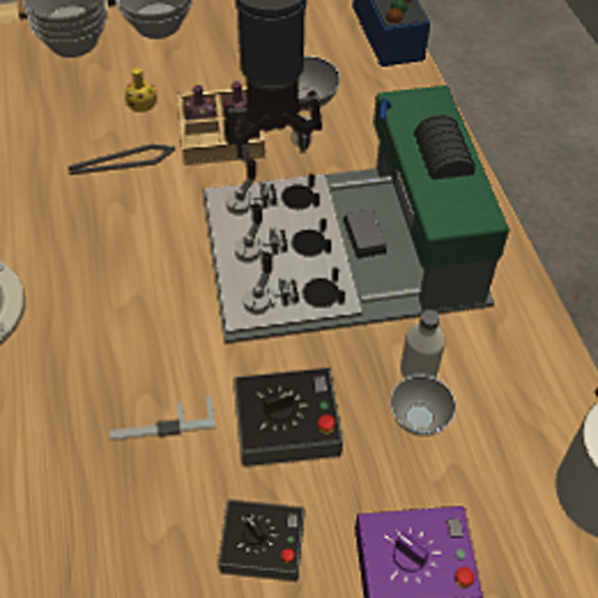

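The scene view shows three plum glasses in the tray (scene px ~398,196; 372,212; 398,219), a yellow look-alike to the right, and three empty open nests at (241,216), (276,222), (311,228). The meant dial is the larger black box at (181,168). The side view agrees.

Run:
```python
from h import *
s=cam("scene");d=cam("side")
def sp(p,k): return [(np.array(x["uv"]),x["score"]) for x in vision.spot_point(p,k)]
for k,z in [("glass1",.008),("tray",0),("grinder",0),("speed_grip",.075),("nest_left",.024),("nest_mid",.024),("nest_right",.024),("knob_left",.076),("knob_mid",.076),("knob_right",.076),("grit_jar",0),("jacks",0),("caliper",0),("wash_bottle",0),("diamond_pad",0.01)]:
    print(k)
    for p,n in((s,"scene"),(d,"side")):
        print("  ",n,[(np.round(at_z(p,u,z)[:2],3).tolist(),round(c,2)) for u,c in sp(p,k)[:4]])
for n,uv in [("r",(241,216)),("m",(276,222)),("l",(311,228))]: print(n,at_z(s,uv,.024))
for n,uv in [("r",(280,217)),("m",(275,195.6)),("l",(270,175.6))]: print(n,at_z(d,uv,.024))
w=cam("wrist","w0");print(np.round(ray(w,(256,192)),3));print(monitor.read_state())
```

```text
glass1
   scene [([0.482, 0.373], 0.82), ([0.535, 0.295], 0.78), ([0.55, 0.347], 0.71), ([0.377, 0.448], 0.66)]
   side [([0.366, 0.442], 0.74), ([0.549, 0.359], 0.66), ([0.484, 0.372], 0.45), ([0.679, -0.385], 0.44)]
tray
   scene [([0.518, 0.323], 0.8)]
   side [([0.518, 0.301], 0.69)]
grinder
   scene [([0.619, -0.01], 0.8)]
   side [([0.599, -0.009], 0.57), ([0.721, 0.005], 0.38)]
speed_grip
   scene [([0.483, -0.325], 0.68), ([0.423, -0.499], 0.5), ([0.599, -0.599], 0.45), ([0.561, 0.314], 0.36)]
   side [([0.605, -0.599], 0.71), ([0.484, -0.337], 0.7), ([0.307, 0.223], 0.45), ([0.395, -0.514], 0.44)]
nest_left
   scene [([0.615, 0.101], 0.76), ([0.488, 0.36], 0.3), ([0.599, -0.118], 0.18)]
   side [([0.627, 0.104], 0.81)]
nest_mid
   scene [([0.611, -0.022], 0.95)]
   side []
nest_right
   scene [([0.588, -0.118], 0.57)]
   side [([0.59, -0.13], 0.56), ([0.534, 0.064], 0.28)]
knob_left
   scene [([0.538, 0.141], 0.6)]
   side [([0.536, 0.134], 0.73), ([0.674, 0.307], 0.16)]
knob_mid
   scene []
   side [([0.533, 0.02], 0.64), ([0.498, 0.241], 0.46), ([0.311, 0.213], 0.18)]
knob
[... 926 characters left out ...]
y([ 2.84596143e-01,  2.55112726e-01,  1.08216089e-01,  1.68077374e-05,
       -1.42388975e+00, -2.84599753e-01]), 'dq': array([ 5.99958447e-05,  8.89556465e-04,  4.45422167e-04, -2.26000769e-04,
        2.07524107e-05,  5.11951408e-04]), 'joint_efforts': array([ 3.47835667e-04, -3.86397457e+01,  2.38073015e+01,  5.36787853e+00,
       -6.91672030e-04, -7.29164441e-06]), 'tcp_pos': array([5.50006686e-01, 2.00893159e-05, 2.31285380e-01]), 'eef_rot': array([-7.07106375e-01,  7.07107187e-01, -9.67784002e-06,  3.66641104e-07]), 'wrist_force': array([ 0.48538725, -0.75730696,  1.40600416]), 'moment': array([ 0.025072  , -0.00218246, -0.00877081]), 'finger_force': 0.0, 'width': 0.08514565558818343}
```

Emit:
servo_tool(
  targets=[
    {"grip": 60, "slide": [-7.5, 0.75, 0], "roll": 0},
    {"grip": 60, "slide": [-7.5, 0.75, 0], "roll": 0},
    {"grip": 60, "slide": [-7.5, 0.75, 0], "roll": 0},
    {"grip": 60, "slide": [-7.5, 0.75, 0], "roll": 0},
    {"grip": 60, "slide": [-7.5, 0.75, 0], "roll": 0},
    {"grip": 60, "slide": [-7.5, 0.75, 0], "roll": 0},
    {"grip": 60, "slide": [-7.5, 0.75, 0], "roll": 0},
    {"grip": 60, "slide": [-7.5, 0.75, 0], "roll": 0},
  ],
  force=40,
)

```text
time: 3.02
tcp_pos: [0.5187, 0.3052, 0.2301]
eef_rot: [0.709, -0.706, -0.001, 0.0]
wrist_force: [-1.1, -0.8, 0.0]
width: 0.0658
finger_force: 0.0
```

Emit:
servo_tool(
  targets=[
    {"grip": 60, "slide": [0, 0, 0], "roll": 0},
    {"grip": 60, "slide": [0, 0, 0], "roll": 0},
    {"grip": 60, "slide": [0, 0, 0], "roll": 0},
  ],
)

```text
time: 3.27
tcp_pos: [0.5201, 0.2993, 0.2314]
eef_rot: [-0.707, 0.707, -0.0, -0.0]
wrist_force: [-0.4, -1.0, 0.0]
width: 0.0653
finger_force: 0.0
```

Run:
```python
from h import *
w=cam("wrist","w1");st=monitor.read_state();print(st["time"],st["tcp_pos"],st["width"])
for x in vision.spot_point(w,"glass1"): print("sp",np.round(x["uv"]),np.round(at_z(w,x["uv"],.008),4),round(x["score"],2))
for x in vision.spot_point(w,"tray"): print("tray",np.round(x["uv"]),np.round(at_z(w,x["uv"],0),4),round(x["score"],2))
```

```text
3.3167 [0.52028569 0.29897692 0.2315709 ] 0.06539928641353529
sp [292. 212.] [0.4777 0.3661 0.008 ] 0.77
sp [240. 149.] [0.5433 0.2858 0.008 ] 0.73
sp [228. 203.] [0.5594 0.3544 0.008 ] 0.57
sp [367. 264.] [0.3724 0.4435 0.008 ] 0.56
tray [265. 179.] [0.5128 0.3253 0.    ] 0.86
```

View pics/w1.png

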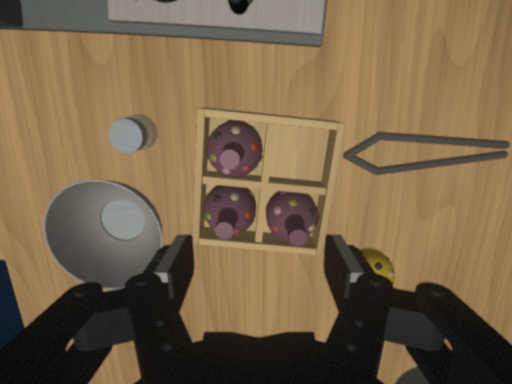

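The wrist view shows neck tops at about (230,159), (223,230) and (297,236). The tray rim corners are at (200,108), (343,124), (316,253) and (197,243).

```bash
cat >> h.py <<'E'
def necks(w,zt,guess=None):
    """neck-top discs: pinkish flat ellipses lighter than dome"""
    im=np.array(w["pixels"]);hsv=cv2.cvtColor(im,cv2.COLOR_BGR2HSV)
    m=((hsv[...,0]>150)|(hsv[...,0]<8))&(hsv[...,2]>95)&(hsv[...,1]<130)&(hsv[...,1]>40)
    m=cv2.morphologyEx(m.astype(np.uint8),cv2.MORPH_OPEN,np.ones((3,3)))
    n,l,s,c=cv2.connectedComponentsWithStats(m)
    return [(c[i].round(1),s[i,4],at_z(w,c[i],zt).round(4)[:2]) for i in range(1,n) if s[i,4]>60]
E
python3 - <<'E'
from h import *
w=cam("wrist")
for r in necks(w,.09): print(*r)
im=np.array(w["pixels"]);hsv=cv2.cvtColor(im,cv2.COLOR_BGR2HSV)
for uv in [(230,159),(223,230),(297,236)]:
    print(at_z(w,uv,.09).round(4),hsv[uv[1],uv[0]])
print("dome",hsv[135,222],hsv[205,240])
c=[at_z(w,u,.045)[:2] for u in[(200,108),(343,124),(316,253),(197,243)]]
print(np.round(c,4),np.mean(c,0))
E
```

```text
[227.3 159.4] 606 [0.5503 0.2818]
[221.1 226.2] 374 [0.5588 0.3503]
[280.6 220.7] 305 [0.4987 0.3445]
[298.  237.8] 232 [0.4805 0.3635]
[0.5477 0.2815 0.09  ] [175  52 137]
[0.557  0.3545 0.09  ] [174  55 126]
[0.4816 0.3614 0.09  ] [173  66 112]
dome [176  68  79] [173  68  86]
[[0.582  0.2357]
 [0.4307 0.2526]
 [0.4517 0.4054]
 [0.5946 0.3916]] [0.51473836 0.32133706]
```

Emit:
servo_tool(
  targets=[
    {"grip": 60, "slide": [0.45, -0.68, 0], "roll": 0},
    {"grip": 60, "slide": [0.45, -0.68, 1], "roll": 0},
    {"grip": 60, "slide": [0.45, -0.68, 2], "roll": 0},
    {"grip": 60, "slide": [0.45, -0.68, 3], "roll": 0},
    {"grip": 60, "slide": [0.45, -0.68, 3.7], "roll": 0},
    {"grip": 60, "slide": [0.45, -0.68, 4.3], "roll": 0},
    {"grip": 60, "slide": [0.45, -0.68, 4.3], "roll": 0},
    {"grip": 60, "slide": [0.45, -0.68, 4.3], "roll": 0},
  ],
)

```text
time: 4.13
tcp_pos: [0.5471, 0.281, 0.059]
eef_rot: [-0.707, 0.707, -0.0, -0.001]
wrist_force: [-0.1, 0.1, 0.2]
width: 0.0654
finger_force: 0.0
```

Emit:
servo_tool(
  targets=[
    {"grip": 255, "slide": [0, 0, 0], "roll": 0},
    {"grip": 255, "slide": [0, 0, 0], "roll": 0},
    {"grip": 255, "slide": [0, 0, 0], "roll": 0},
    {"grip": 255, "slide": [0, 0, 0], "roll": 0},
    {"grip": 255, "slide": [0, 0, 0], "roll": 0},
    {"grip": 255, "slide": [0, 0, 0], "roll": 0},
    {"grip": 255, "slide": [0, 0, 0], "roll": 0},
    {"grip": 255, "slide": [0, 0, 0], "roll": 0},
  ],
  force=50,
)

```text
time: 4.8
tcp_pos: [0.5481, 0.2827, 0.0611]
eef_rot: [0.707, -0.707, 0.0, -0.002]
wrist_force: [-1.3, 0.3, 6.8]
width: 0.0184
finger_force: 49.2
```

Emit:
servo_tool(
  targets=[
    {"grip": 255, "slide": [0, 0, -0.5], "roll": 0},
    {"grip": 255, "slide": [0, 0, -1], "roll": 0},
    {"grip": 255, "slide": [0, 0, -1.6], "roll": 0},
    {"grip": 255, "slide": [0, 0, -2.4], "roll": 0},
    {"grip": 255, "slide": [0, 0, -3.2], "roll": 0},
    {"grip": 255, "slide": [0, 0, -4], "roll": 0},
    {"grip": 255, "slide": [0, 0, -4], "roll": 0},
    {"grip": 255, "slide": [0, 0, -4], "roll": 0},
  ],
)

```text
time: 5.47
tcp_pos: [0.5478, 0.2827, 0.2215]
eef_rot: [-0.707, 0.707, -0.0, 0.002]
wrist_force: [-0.4, 0.4, -2.5]
width: 0.0187
finger_force: 49.7
```

Emit:
servo_tool(
  targets=[
    {"grip": 255, "slide": [1, -0.55, 0], "roll": 0},
    {"grip": 255, "slide": [2, -0.55, 0], "roll": 0},
    {"grip": 255, "slide": [3, -0.55, 0], "roll": 0},
    {"grip": 255, "slide": [3.9, -0.55, 0], "roll": 0},
    {"grip": 255, "slide": [4.5, -0.55, 0], "roll": 0},
    {"grip": 255, "slide": [4.5, -0.55, 0], "roll": 0},
    {"grip": 255, "slide": [4.5, -0.55, 0], "roll": 0},
    {"grip": 255, "slide": [4.5, -0.55, 0], "roll": 0},
  ],
)

```text
time: 6.13
tcp_pos: [0.5686, 0.1021, 0.218]
eef_rot: [-0.707, 0.707, 0.001, -0.001]
wrist_force: [-1.2, 0.9, -1.5]
width: 0.0188
finger_force: 49.6
```

Run:
```python
from h import *
w=cam("wrist","w2");st=monitor.read_state();print(st["time"],st["tcp_pos"],st["width"])
for k,z in [("nest_left",.024),("nest_mid",.024),("nest_right",.024),("knob_left",.076),("knob_mid",.076),("knob_right",.076)]:
  for x in vision.spot_point(w,k): print(k,np.round(x["uv"]),np.round(at_z(w,x["uv"],z),4),round(x["score"],2))
```

```text
6.1833 [0.56874673 0.10262261 0.21821262] 0.0184513632563856
nest_left [213. 162.] [0.62   0.0987 0.024 ] 0.61
nest_mid [222.  58.] [ 0.6056 -0.0112  0.024 ] 0.79
nest_mid [302. 104.] [0.5224 0.035  0.024 ] 0.36
knob_mid [303. 108.] [0.5281 0.0381 0.076 ] 0.75
knob_right [267. 339.] [0.5593 0.2952 0.076 ] 0.49
```

View pics/w2.png

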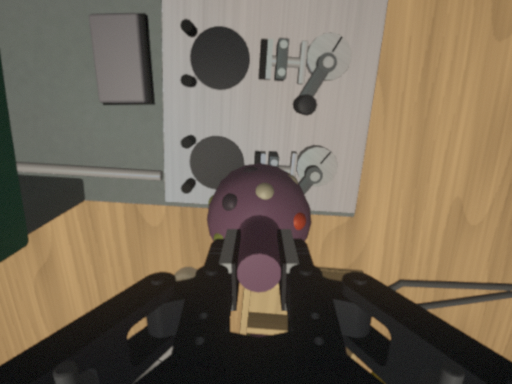

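The wrist view shows the mid nest disc at (220,58), its posts at (189,28) and (189,81), cam pivot (327,62) and knob top (305,103). The left nest is at about (216,162), partly hidden behind the glass, with its pivot at (314,175).

Run:
```python
from h import *
w=cam("wrist");im=np.array(w["pixels"]);g=cv2.cvtColor(im,cv2.COLOR_BGR2GRAY)
for name,(x0,y0,x1,y1) in {"mid":(160,0,370,125),"left":(175,120,340,215)}.items():
    m=np.zeros_like(g);m[y0:y1,x0:x1]=(g[y0:y1,x0:x1]<65)
    n,l,s,c=cv2.connectedComponentsWithStats(m)
    for i in range(1,n):
        if s[i,4]>60: print(name,c[i].round(1),s[i].tolist(),"z24",at_z(w,c[i],.024)[:2].round(4),"z50",at_z(w,c[i],.05)[:2].round(4),"z92",at_z(w,c[i],.092)[:2].round(4))
for n,uv in [("piv mid",(327,62)),("piv left",(314,175)),("bedcorner TL",(384,0)),("bed BR",(355,214)),("bed BL",(166,205))]: print(n,at_z(w,uv,.024).round(4),at_z(w,uv,.055).round(4))
```

```text
mid [189.9  27.2] [183, 19, 15, 17, 165] z24 [ 0.6387 -0.0397] z50 [ 0.6333 -0.0342] z92 [ 0.6247 -0.0254]
mid [220.8  56.8] [193, 27, 57, 61, 2719] z24 [ 0.6084 -0.0115] z50 [ 0.6054 -0.0082] z92 [ 0.6005 -0.003 ]
mid [263.7  58. ] [260, 39, 8, 39, 205] z24 [ 0.5641 -0.0102] z50 [ 0.5645 -0.007 ] z92 [ 0.5652 -0.0019]
mid [189.5  79.8] [183, 75, 14, 11, 120] z24 [0.642 0.011] z50 [0.6364 0.0125] z92 [0.6274 0.015 ]
mid [305.6 103.2] [295, 94, 22, 20, 321] z24 [0.519  0.0349] z50 [0.5229 0.0346] z92 [0.5292 0.0341]
left [189.1 140.4] [183, 135, 14, 12, 113] z24 [0.6464 0.0746] z50 [0.6404 0.0712] z92 [0.6309 0.0657]
left [263.  180.2] [210, 151, 100, 64, 1575] z24 [0.5644 0.1203] z50 [0.5648 0.1134] z92 [0.5654 0.1022]
left [189.2 184.3] [183, 178, 13, 14, 115] z24 [0.6495 0.1251] z50 [0.6433 0.1178] z92 [0.6334 0.1061]
left [228.8 200. ] [222, 193, 16, 17, 171] z24 [0.6043 0.1442] z50 [0.6016 0.1354] z92 [0.5973 0.1213]
piv mid [ 0.4984 -0.0066  0.024 ] [ 0.505  -0.0031  0.055 ]
piv left [0.5061 0.1141 0.024 ] [0.5119 0.1065 0.055 ]
bedcorner TL [ 0.4445 -0.0653  0.024 ] [ 0.456  -0.0565  0.055 ]
bed BR [0.4546 0.1619 0.024 ] [0.4652 0.1499 0.055 ]
bed BL [0.6786 0.1504 0.024 ] [0.6686 0.1394 0.055 ]
```

Emit:
servo_tool(
  targets=[
    {"grip": 255, "slide": [0.08, -0.6, 0], "roll": 0},
    {"grip": 255, "slide": [0.08, -1.08, 0], "roll": 0},
    {"grip": 255, "slide": [0.08, -1.08, 0.8], "roll": 0},
    {"grip": 255, "slide": [0.08, -1.08, 1.6], "roll": 0},
    {"grip": 255, "slide": [0.08, -1.08, 2.3], "roll": 0},
    {"grip": 255, "slide": [0.08, -1.08, 2.9], "roll": 0},
    {"grip": 255, "slide": [0.08, -1.08, 3.3], "roll": 0},
    {"grip": 255, "slide": [0.08, -1.08, 3.5], "roll": 0},
  ],
)

```text
time: 7.2
tcp_pos: [0.6107, 0.0984, 0.077]
eef_rot: [0.707, -0.707, -0.001, 0.002]
wrist_force: [-21.4, 2.0, 48.5]
width: 0.0181
finger_force: 55.2
```

Emit:
servo_tool(
  targets=[
    {"grip": 255, "slide": [0, 0, 0], "roll": 0},
    {"grip": 255, "slide": [0, 0, 0], "roll": 0},
    {"grip": 255, "slide": [0, 0, 0], "roll": 0},
    {"grip": 255, "slide": [0, 0, 0], "roll": 0},
  ],
)

```text
time: 7.53
tcp_pos: [0.6129, 0.0991, 0.08]
eef_rot: [0.707, -0.707, 0.0, -0.001]
wrist_force: [-0.9, 0.2, -1.8]
width: 0.0189
finger_force: 49.9
```

Emit:
servo_tool(
  targets=[
    {"grip": 255, "slide": [0, 0, 0.03], "roll": 0},
    {"grip": 255, "slide": [0, 0, 0.03], "roll": 0},
    {"grip": 255, "slide": [0, 0, 0.03], "roll": 0},
  ],
)

```text
time: 7.78
tcp_pos: [0.6124, 0.0988, 0.0781]
eef_rot: [-0.707, 0.707, 0.0, 0.0]
wrist_force: [-0.1, -0.1, -2.3]
width: 0.0186
finger_force: 49.9
```

Run:
```python
from h import *
w=cam("wrist");a=np.array(w["pixels"])
cv2.imwrite("pics/w3.png",a);d=cam("side","s3")["pixels"][130:270,190:360]
cv2.imwrite("pics/s3c.png",cv2.resize(np.array(d),None,fx=4,fy=4,interpolation=cv2.INTER_CUBIC))
st=monitor.read_state();print(st["tcp_pos"],st["wrist_force"])
```

```text
[0.61242204 0.09882034 0.0781489 ] [ 0.73908812 -0.04165933 -2.00735276]
```

View pics/s3c.png

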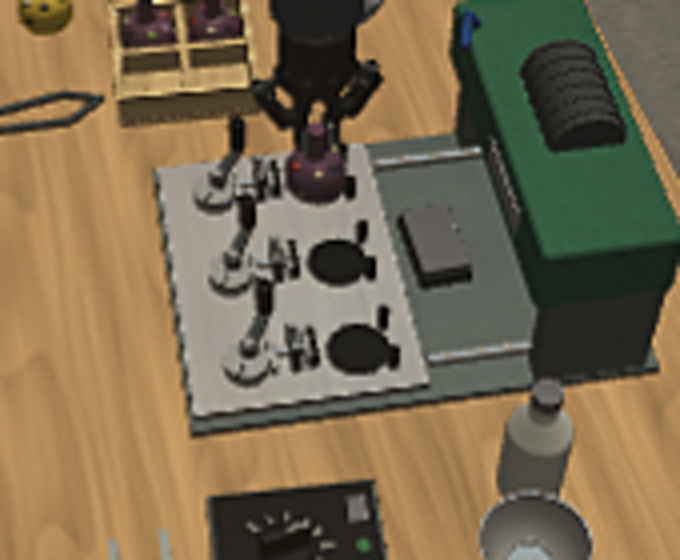

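The side view shows the glass upright over the left nest at crop (318,170), with pad and posts clear of it. I'll lower it to contact, then release.

Emit:
servo_tool(
  targets=[
    {"grip": 255, "slide": [0, 0, 0.02], "roll": 0},
    {"grip": 255, "slide": [0, 0, 0.04], "roll": 0},
    {"grip": 255, "slide": [0, 0, 0.04], "roll": 0},
  ],
)

```text
time: 8.13
tcp_pos: [0.6125, 0.0987, 0.0772]
eef_rot: [0.707, -0.707, 0.0, -0.0]
wrist_force: [-1.7, -0.7, 3.4]
width: 0.0183
finger_force: 50.6
```

Emit:
servo_tool(
  targets=[
    {"grip": 255, "slide": [0, 0, 0.02], "roll": 0},
    {"grip": 255, "slide": [0, 0, 0.04], "roll": 0},
    {"grip": 255, "slide": [0, 0, 0.04], "roll": 0},
  ],
)

```text
time: 8.38
tcp_pos: [0.6125, 0.0988, 0.0771]
eef_rot: [0.707, -0.707, 0.001, -0.0]
wrist_force: [-6.1, -0.3, 11.5]
width: 0.0185
finger_force: 51.3
```

Emit:
servo_tool(
  targets=[
    {"grip": 100, "slide": [0, 0, 0], "roll": 0},
    {"grip": 100, "slide": [0, 0, 0], "roll": 0},
    {"grip": 100, "slide": [0, 0, 0], "roll": 0},
    {"grip": 100, "slide": [0, 0, -0.5], "roll": 0},
    {"grip": 100, "slide": [0, 0, -1.4], "roll": 0},
    {"grip": 100, "slide": [0, 0, -2.3], "roll": 0},
    {"grip": 100, "slide": [0, 0, -3.3], "roll": 0},
    {"grip": 100, "slide": [0, 0, -4], "roll": 0},
  ],
)

```text
time: 9.05
tcp_pos: [0.6132, 0.0986, 0.2386]
eef_rot: [0.707, -0.707, 0.001, -0.001]
wrist_force: [0.5, 0.4, -0.3]
width: 0.0519
finger_force: 0.0
```

Emit:
servo_tool(
  targets=[
    {"grip": 100, "slide": [-1, 1, 0], "roll": 0},
    {"grip": 100, "slide": [-1, 1, 0], "roll": 0},
    {"grip": 100, "slide": [-1, 1, 0], "roll": 0},
    {"grip": 100, "slide": [-1, 1, 0], "roll": 0},
  ],
)

```text
time: 9.38
tcp_pos: [0.5719, 0.1394, 0.2348]
eef_rot: [0.708, -0.707, -0.0, 0.0]
wrist_force: [0.1, 0.2, 0.2]
width: 0.0521
finger_force: 0.0
```

Run:
```python
from h import *
w=cam("wrist","w4");st=monitor.read_state();print(st["time"],st["tcp_pos"],st["width"])
for r in necks(w,.106): print(*r)
for k,z in [("glass1",.024),("knob_left",.076),("knob_mid",.076),("knob_right",.076)]:
  for x in vision.spot_point(w,k): print(k,np.round(x["uv"]),np.round(at_z(w,x["uv"],z),4),round(x["score"],2))
```

```text
9.4333 [0.57225526 0.13888884 0.23442352] 0.05166861345340365
[212.9 138.3] 724 [0.6128 0.1009]
[262.8 324.2] 133 [0.5677 0.3003]
[314.3 324.2] 72 [0.5119 0.3006]
glass1 [320. 312.] [0.4874 0.351  0.024 ] 0.97
glass1 [225. 131.] [0.611  0.1023 0.024 ] 0.89
glass1 [388. 352.] [0.3812 0.4227 0.024 ] 0.77
glass1 [268. 311.] [0.5589 0.3479 0.024 ] 0.56
knob_left [288. 175.] [0.5417 0.142  0.076 ] 0.95
knob_mid [309.  64.] [0.5259 0.0364 0.076 ] 0.67
knob_mid [301. 284.] [0.5233 0.2699 0.076 ] 0.61
```

View pics/w4.png

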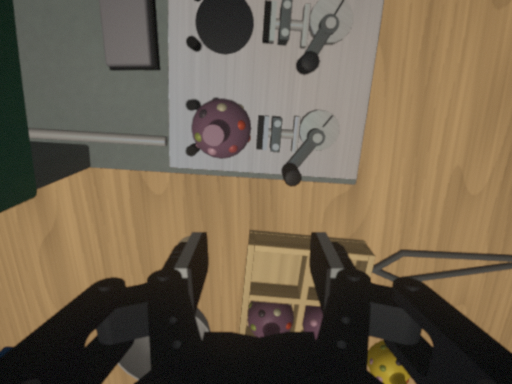

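The wrist view shows the released glass upright in the left nest, neck top at (213,138). The left knob top is at (291,175), its pivot at (316,138), and the mid knob at (308,63).

```bash
cat >> h.py <<'E'
def blobs(w,box,z,thr=60,amin=100):
    g=cv2.cvtColor(np.array(w["pixels"]),cv2.COLOR_BGR2GRAY);x0,y0,x1,y1=box
    m=np.zeros_like(g);m[y0:y1,x0:x1]=g[y0:y1,x0:x1]<thr
    n,l,s,c=cv2.connectedComponentsWithStats(m)
    return [(c[i].round(1),s[i,4],at_z(w,c[i],z)[:2].round(4)) for i in range(1,n) if s[i,4]>amin]
YG=-.063
def axes(phi): # phi = cw roll in deg from start orientation
    c,s=np.cos(np.radians(-phi)),np.sin(np.radians(-phi));R=np.array([[c,-s],[s,c]])
    return R@[0,-1.],R@[-1.,0]
def slide(d,phi):
    x,y=axes(phi);return [round(float(v),2) for v in (x@d/.04,y@d/.04)]
def cam_axis(nest): return np.array(nest)-.105*np.array([np.cos(YG),np.sin(YG)])
E
python3 - <<'E'
from h import *
w=cam("wrist");print(monitor.read_state()["joint_positions"].round(2))
for b in blobs(w,(275,150,310,200),.088): print("knobL",*b)
for b in blobs(w,(295,45,325,80),.088): print("knobM",*b)
for n,uv in [("pivL",(316,138)),("pivM",(330,22))]: print(n,at_z(w,uv,.06).round(4),at_z(w,uv,.05).round(4))
print(cam_axis((.6155,.0986)),cam_axis((.6085,-.0112)),cam_axis((.6016,-.121)))
# posts of the left nest
for b in blobs(w,(180,90,202,160),.04,amin=60): print("post",*b)
E
```

```text
[ 0.5   0.33  0.22  0.   -1.46 -0.5 ]
knobL [291.8 174.7] 297 [0.5405 0.1374]
knobM [308.   63.3] 366 [0.5289 0.0356]
pivL [0.5133 0.1051 0.06  ] [0.5114 0.1064 0.05  ]
pivM [ 0.5051 -0.0042  0.06  ] [ 0.503  -0.0065  0.05  ]
[0.5107083  0.10521063] [ 0.5037083  -0.00458937] [ 0.4968083  -0.11438937]
post [194.8 107.3] 129 [0.6411 0.0744]
post [192.6 150.8] 91 [0.6464 0.1214]
```

Emit:
servo_tool(
  targets=[
    {"grip": 135, "slide": [0.02, 0.78, 0], "roll": 1.4},
    {"grip": 135, "slide": [0.02, 0.78, 0.6], "roll": 2.8},
    {"grip": 135, "slide": [0.02, 0.78, 1.2], "roll": 4.2},
    {"grip": 135, "slide": [0.02, 0.78, 1.8], "roll": 5.6},
    {"grip": 135, "slide": [0.02, 0.78, 2.4], "roll": 7},
    {"grip": 135, "slide": [0.02, 0.78, 2.8], "roll": 8},
    {"grip": 135, "slide": [0.02, 0.78, 3], "roll": 8},
    {"grip": 135, "slide": [0.02, 0.78, 3], "roll": 8},
  ],
)

```text
time: 10.35
tcp_pos: [0.5403, 0.1373, 0.1129]
eef_rot: [-0.424, 0.906, -0.0, -0.002]
wrist_force: [-0.1, -0.4, -0.4]
width: 0.0406
finger_force: 0.0
```

Emit:
servo_tool(
  targets=[
    {"grip": 135, "slide": [0, 0, 0.5], "roll": 0},
    {"grip": 135, "slide": [0, 0, 1], "roll": 0},
    {"grip": 135, "slide": [0, 0, 1.3], "roll": 0},
    {"grip": 135, "slide": [0, 0, 1.43], "roll": 0},
    {"grip": 135, "slide": [0, 0, 1.43], "roll": 0},
  ],
)

```text
time: 10.77
tcp_pos: [0.5415, 0.1379, 0.0577]
eef_rot: [-0.423, 0.906, -0.0, -0.0]
wrist_force: [0.5, -1.3, -0.4]
width: 0.0401
finger_force: 0.0
```

Emit:
servo_tool(
  targets=[
    {"grip": 255, "slide": [0, 0, 0], "roll": 0},
    {"grip": 255, "slide": [0, 0, 0], "roll": 0},
    {"grip": 255, "slide": [0, 0, 0], "roll": 0},
    {"grip": 255, "slide": [0, 0, 0], "roll": 0},
    {"grip": 255, "slide": [0, 0, 0], "roll": 0},
    {"grip": 255, "slide": [0, 0, 0], "roll": 0},
  ],
  force=25,
)

```text
time: 11.27
tcp_pos: [0.5423, 0.1389, 0.0592]
eef_rot: [-0.423, 0.906, 0.0, 0.002]
wrist_force: [-1.5, 2.6, 6.3]
width: 0.0175
finger_force: 25.6
```

```bash
cat >> h.py <<'E'
def arc(A,r,a0,a1,start,phi,rows=24,dz=0.0):
    """prints calls of 8 rows; roll follows the lever; dz units on the first call"""
    da=(a1-a0)/rows;c=np.array(start,float)
    for k in range(rows//8):
        out=[];base=c.copy();ph=phi
        for i in range(1,9):
            a=a0+da*(8*k+i);p=np.array(A)+r*np.array([np.cos(a),np.sin(a)])
            s=slide(p-base,ph);out.append({"grip":255,"slide":s+[dz if k==0 else 0],"roll":round(-np.degrees(da)*i/5,2)})
        print(str(out).replace("'",'"'))
        x,y=axes(ph);c=base+.04*(s[0]*x+s[1]*y);phi=phi+5*out[-1]["roll"]
    print("end",c.round(4),"phi",round(phi,2))
E
python3 -c "
from h import *
arc((.511,.1055),.0455,.82,3.08,(.5410,.1380),40,dz=-.08)"
```

```text
[{"grip": 255, "slide": [-0.03, 0.1, -0.08], "roll": np.float64(-1.08)}, {"grip": 255, "slide": [-0.02, 0.21, -0.08], "roll": np.float64(-2.16)}, {"grip": 255, "slide": [-0.0, 0.31, -0.08], "roll": np.float64(-3.24)}, {"grip": 255, "slide": [0.03, 0.41, -0.08], "roll": np.float64(-4.32)}, {"grip": 255, "slide": [0.07, 0.51, -0.08], "roll": np.float64(-5.4)}, {"grip": 255, "slide": [0.11, 0.61, -0.08], "roll": np.float64(-6.47)}, {"grip": 255, "slide": [0.17, 0.7, -0.08], "roll": np.float64(-7.55)}, {"grip": 255, "slide": [0.23, 0.79, -0.08], "roll": np.float64(-8.63)}]
[{"grip": 255, "slide": [0.01, 0.11, 0], "roll": np.float64(-1.08)}, {"grip": 255, "slide": [0.02, 0.21, 0], "roll": np.float64(-2.16)}, {"grip": 255, "slide": [0.04, 0.32, 0], "roll": np.float64(-3.24)}, {"grip": 255, "slide": [0.06, 0.42, 0], "roll": np.float64(-4.32)}, {"grip": 255, "slide": [0.1, 0.52, 0], "roll": np.float64(-5.4)}, {"grip": 255, "slide": [0.15, 0.62, 0], "roll": np.float64(-6.47)}, {"grip": 255, "slide": [0.21, 0.71, 0], "roll": np.float64(-7.55)}, {"grip": 255, "slide": [0.27, 0.79, 0], "roll": np.float64(-8.63)}]
[{"grip": 255, "slide": [-0.0, 0.11, 0], "roll": np.float64(-1.08)}, {"grip": 255, "slide": [0.01, 0.22, 0], "roll": np.float64(-2.16)}, {"grip": 255, "slide": [0.03, 0.32, 0], "roll": np.float64(-3.24)}, {"grip": 255, "slide": [0.06, 0.43, 0], "roll": np.float64(-4.32)}, {"grip": 255, "slide": [0.1, 0.53, 0], "roll": np.float64(-5.4)}, {"grip": 255, "slide": [0.14, 0.62, 0], "roll": np.float64(-6.47)}, {"grip": 255, "slide": [0.2, 0.71, 0], "roll": np.float64(-7.55)}, {"grip": 255, "slide": [0.27, 0.8, 0], "roll": np.float64(-8.63)}]
end [0.4656 0.1081] phi -89.45
```

Emit:
servo_tool(
  targets=[
    {"grip": 255, "slide": [-0.03, 0.1, -0.08], "roll": -1.08},
    {"grip": 255, "slide": [-0.02, 0.21, -0.08], "roll": -2.16},
    {"grip": 255, "slide": [0, 0.31, -0.08], "roll": -3.24},
    {"grip": 255, "slide": [0.03, 0.41, -0.08], "roll": -4.32},
    {"grip": 255, "slide": [0.07, 0.51, -0.08], "roll": -5.4},
    {"grip": 255, "slide": [0.11, 0.61, -0.08], "roll": -6.47},
    {"grip": 255, "slide": [0.17, 0.7, -0.08], "roll": -7.55},
    {"grip": 255, "slide": [0.23, 0.79, -0.08], "roll": -8.63},
  ],
)

```text
time: 11.93
tcp_pos: [0.5104, 0.1511, 0.0596]
eef_rot: [0.728, -0.686, -0.0, 0.001]
wrist_force: [3.4, -0.4, -9.7]
width: 0.0168
finger_force: 26.3
```

Emit:
servo_tool(
  targets=[
    {"grip": 255, "slide": [0.01, 0.11, 0], "roll": -1.08},
    {"grip": 255, "slide": [0.02, 0.21, 0], "roll": -2.16},
    {"grip": 255, "slide": [0.04, 0.32, 0], "roll": -3.24},
    {"grip": 255, "slide": [0.06, 0.42, 0], "roll": -4.32},
    {"grip": 255, "slide": [0.1, 0.52, 0], "roll": -5.4},
    {"grip": 255, "slide": [0.15, 0.62, 0], "roll": -6.47},
    {"grip": 255, "slide": [0.21, 0.71, 0], "roll": -7.55},
    {"grip": 255, "slide": [0.27, 0.79, 0], "roll": -8.63},
  ],
)

```text
time: 12.6
tcp_pos: [0.4794, 0.1387, 0.0596]
eef_rot: [0.929, -0.37, -0.001, 0.0]
wrist_force: [2.7, 0.5, -10.1]
width: 0.0171
finger_force: 26.2
```

Emit:
servo_tool(
  targets=[
    {"grip": 255, "slide": [0, 0.11, 0], "roll": -1.08},
    {"grip": 255, "slide": [0.01, 0.22, 0], "roll": -2.16},
    {"grip": 255, "slide": [0.03, 0.32, 0], "roll": -3.24},
    {"grip": 255, "slide": [0.06, 0.43, 0], "roll": -4.32},
    {"grip": 255, "slide": [0.1, 0.53, 0], "roll": -5.4},
    {"grip": 255, "slide": [0.14, 0.62, 0], "roll": -6.47},
    {"grip": 255, "slide": [0.2, 0.71, 0], "roll": -7.55},
    {"grip": 255, "slide": [0.27, 0.8, 0], "roll": -8.63},
  ],
)

```text
time: 13.27
tcp_pos: [0.465, 0.1084, 0.0596]
eef_rot: [1.0, -0.003, -0.001, -0.001]
wrist_force: [2.5, 3.6, -9.7]
width: 0.0172
finger_force: 25.2
```

Emit:
servo_tool(
  targets=[
    {"grip": 255, "slide": [0, 0, 0], "roll": 0},
    {"grip": 255, "slide": [0, 0, 0], "roll": 0},
    {"grip": 255, "slide": [0, 0, 0], "roll": 0},
  ],
)

```text
time: 13.52
tcp_pos: [0.465, 0.1079, 0.0597]
eef_rot: [1.0, -0.006, -0.001, 0.0]
wrist_force: [4.4, 0.4, -14.7]
width: 0.0172
finger_force: 24.7
```

Emit:
servo_tool(
  targets=[
    {"grip": 120, "slide": [0, 0, 0], "roll": 0},
    {"grip": 120, "slide": [0, 0, 0], "roll": 0},
    {"grip": 120, "slide": [0, 0, 0], "roll": 0},
    {"grip": 120, "slide": [0, 0, -0.8], "roll": 0},
    {"grip": 120, "slide": [0, 0, -1.6], "roll": 0},
    {"grip": 120, "slide": [0, 0, -2.6], "roll": 1},
    {"grip": 100, "slide": [0, 0, -3.5], "roll": 2},
    {"grip": 100, "slide": [0, 0, -4.3], "roll": 3},
  ],
)

```text
time: 14.18
tcp_pos: [0.4662, 0.1079, 0.2367]
eef_rot: [0.99, -0.138, 0.002, -0.001]
wrist_force: [1.2, 1.1, -0.3]
width: 0.0518
finger_force: 0.0
```

```bash
python3 -c "
from h import *
print(slide(np.array([.5724,.1388])-[.4656,.1081],-74.45))"
```

```text
[2.37, -1.46]
```

Emit:
servo_tool(
  targets=[
    {"grip": 100, "slide": [0.5, -0.3, 0], "roll": 1.4},
    {"grip": 100, "slide": [1, -0.6, 0], "roll": 2.8},
    {"grip": 100, "slide": [1.5, -0.9, 0], "roll": 4.2},
    {"grip": 100, "slide": [2, -1.2, 0], "roll": 5.6},
    {"grip": 100, "slide": [2.37, -1.46, 0], "roll": 7},
    {"grip": 100, "slide": [2.37, -1.46, 0], "roll": 8.4},
    {"grip": 100, "slide": [2.37, -1.46, 0], "roll": 9.8},
    {"grip": 100, "slide": [2.37, -1.46, 0], "roll": 11.2},
  ],
)

```text
time: 14.85
tcp_pos: [0.5732, 0.1389, 0.2335]
eef_rot: [0.809, -0.587, 0.0, -0.0]
wrist_force: [-0.5, -0.9, -0.5]
width: 0.052
finger_force: 0.0
```

Emit:
servo_tool(
  targets=[
    {"grip": 100, "slide": [0, 0, 0], "roll": 1.4},
    {"grip": 100, "slide": [0, 0, 0], "roll": 2.8},
    {"grip": 100, "slide": [0, 0, 0], "roll": 3.69},
    {"grip": 100, "slide": [0, 0, 0], "roll": 3.69},
    {"grip": 100, "slide": [0, 0, 0], "roll": 3.69},
  ],
)

```text
time: 15.27
tcp_pos: [0.5729, 0.1389, 0.2336]
eef_rot: [0.708, -0.706, 0.0, -0.0]
wrist_force: [0.8, -0.0, 0.5]
width: 0.052
finger_force: 0.0
```

Run:
```python
from h import *
w=cam("wrist","w5");st=monitor.read_state();print(st["time"],st["tcp_pos"],st["eef_rot"].round(3))
for r in necks(w,.106): print(*r)
for b in blobs(w,(325,90,400,190),.088): print("knob",*b)
g=np.array(w["pixels"])[0:330,160:420]
cv2.imwrite("pics/w5c.png",cv2.resize(g,None,fx=1.8,fy=1.8,interpolation=cv2.INTER_CUBIC))
```

```text
15.3167 [0.57286176 0.13893713 0.23349735] [ 0.708 -0.706  0.    -0.   ]
[211.7 138.7] 725 [0.6148 0.1007]
[263.6 324.9] 123 [0.5679 0.2998]
knob [366.1 143.4] 388 [0.4713 0.107 ]
```

View pics/w5c.png

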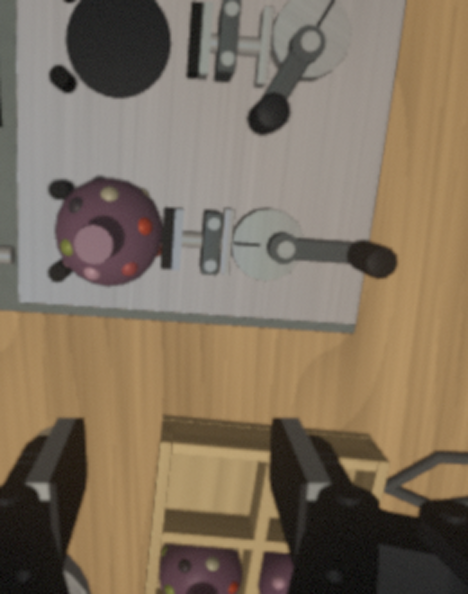

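The crop shows the left glass against its posts, with the lever pointing straight back and the cam line on the plunger. The left station is clamped, so glass 2 is next.

Emit:
servo_tool(
  targets=[
    {"grip": 80, "slide": [-1, 0.4, 0], "roll": 0},
    {"grip": 80, "slide": [-2, 0.8, 0], "roll": 0},
    {"grip": 80, "slide": [-3, 1.2, 0], "roll": 0},
    {"grip": 80, "slide": [-4.03, 1.31, 0], "roll": 0},
    {"grip": 80, "slide": [-4.03, 1.31, 0], "roll": 0},
    {"grip": 80, "slide": [-4.03, 1.31, 0], "roll": 0},
  ],
  force=50,
)

```text
time: 15.82
tcp_pos: [0.5196, 0.3025, 0.2325]
eef_rot: [0.709, -0.705, -0.0, 0.0]
wrist_force: [0.1, 0.1, 0.5]
width: 0.0584
finger_force: 0.0
```

Run:
```python
from h import *
w=cam("wrist","w6");st=monitor.read_state();print(st["time"],st["tcp_pos"])
for r in necks(w,.09): print(*r)
for x in vision.spot_point(w,"glass1"): print("sp",np.round(x["uv"]),np.round(at_z(w,x["uv"],.008),4),round(x["score"],2))
```

```text
15.8667 [0.52010622 0.30092253 0.23279222]
[213.3 211.9] 72 [0.565 0.339]
[279.7 217.1] 263 [0.4986 0.3443]
[222.9 226.9] 275 [0.5559 0.3552]
[296.9 234.6] 239 [0.4804 0.3635]
sp [288. 207.] [0.4814 0.3631 0.008 ] 0.91
sp [367. 264.] [0.3709 0.4463 0.008 ] 0.73
sp [227. 202.] [0.5594 0.3573 0.008 ] 0.69
```

Emit:
servo_tool(
  targets=[
    {"grip": 80, "slide": [-0.9, -0.6, 0], "roll": 0},
    {"grip": 80, "slide": [-1.36, -0.91, 0], "roll": 0},
    {"grip": 80, "slide": [-1.36, -0.91, 1], "roll": 0},
    {"grip": 80, "slide": [-1.36, -0.91, 2], "roll": 0},
    {"grip": 80, "slide": [-1.36, -0.91, 3], "roll": 0},
    {"grip": 80, "slide": [-1.36, -0.91, 3.8], "roll": 0},
    {"grip": 80, "slide": [-1.36, -0.91, 4.3], "roll": 0},
    {"grip": 80, "slide": [-1.36, -0.91, 4.3], "roll": 0},
  ],
)

```text
time: 16.58
tcp_pos: [0.5547, 0.3507, 0.0554]
eef_rot: [-0.706, 0.708, 0.001, -0.005]
wrist_force: [0.3, -0.7, -1.2]
width: 0.0585
finger_force: 0.0
```

Emit:
servo_tool(
  targets=[
    {"grip": 255, "slide": [0, 0, 0], "roll": 0},
    {"grip": 255, "slide": [0, 0, 0], "roll": 0},
    {"grip": 255, "slide": [0, 0, 0], "roll": 0},
    {"grip": 255, "slide": [0, 0, 0], "roll": 0},
    {"grip": 255, "slide": [0, 0, 0], "roll": 0},
    {"grip": 255, "slide": [0, 0, 0], "roll": 0},
    {"grip": 255, "slide": [0, 0, 0], "roll": 0},
  ],
)

```text
time: 17.17
tcp_pos: [0.5575, 0.3552, 0.0633]
eef_rot: [0.707, -0.707, 0.0, -0.002]
wrist_force: [-2.0, -1.6, 6.8]
width: 0.0183
finger_force: 48.6
```

Emit:
servo_tool(
  targets=[
    {"grip": 255, "slide": [0, 0, -0.5], "roll": 0},
    {"grip": 255, "slide": [0, 0, -1], "roll": 0},
    {"grip": 255, "slide": [0, 0, -1.6], "roll": 0},
    {"grip": 255, "slide": [0, 0, -2.4], "roll": 0},
    {"grip": 255, "slide": [0, 0, -3.2], "roll": 0},
    {"grip": 255, "slide": [0, 0, -4], "roll": 0},
    {"grip": 255, "slide": [0, 0, -4], "roll": 0},
    {"grip": 255, "slide": [0, 0, -4], "roll": 0},
  ],
)

```text
time: 17.83
tcp_pos: [0.5577, 0.3554, 0.2239]
eef_rot: [0.707, -0.707, 0.0, -0.003]
wrist_force: [0.2, -0.2, -2.1]
width: 0.0184
finger_force: 49.5
```

Emit:
servo_tool(
  targets=[
    {"grip": 255, "slide": [0.9, -0.3, 0], "roll": 0},
    {"grip": 255, "slide": [1.8, -0.5, 0], "roll": 0},
    {"grip": 255, "slide": [2.7, -0.7, 0], "roll": 0},
    {"grip": 255, "slide": [3.6, -0.9, 0], "roll": 0},
    {"grip": 255, "slide": [4.5, -1.1, 0], "roll": 0},
    {"grip": 255, "slide": [5.4, -1.2, 0], "roll": 0},
    {"grip": 255, "slide": [6.3, -1.2, 0], "roll": 0},
    {"grip": 255, "slide": [7.1, -1.2, 0], "roll": 0},
  ],
)

```text
time: 18.5
tcp_pos: [0.604, 0.0684, 0.2193]
eef_rot: [-0.707, 0.707, 0.001, -0.001]
wrist_force: [1.5, 0.3, -1.1]
width: 0.0184
finger_force: 49.2
```

Emit:
servo_tool(
  targets=[
    {"grip": 255, "slide": [0.8, -0.03, 0], "roll": 0},
    {"grip": 255, "slide": [1.5, -0.03, 0], "roll": 0},
    {"grip": 255, "slide": [2.04, -0.03, 0], "roll": 0},
    {"grip": 255, "slide": [2.04, -0.03, 0], "roll": 0},
    {"grip": 255, "slide": [2.04, -0.03, 0], "roll": 0},
  ],
)

```text
time: 18.92
tcp_pos: [0.6053, -0.012, 0.2196]
eef_rot: [-0.706, 0.708, 0.001, -0.001]
wrist_force: [-0.8, 0.4, -1.9]
width: 0.0187
finger_force: 49.2
```

Run:
```python
from h import *
st=monitor.read_state();print(st["time"],st["tcp_pos"],st["eef_rot"].round(3),st["width"])
w=cam("wrist","w7")
for b in blobs(w,(0,0,340,384),.04,amin=60): print(*b)
for k,z in [("nest_mid",.024),("nest_right",.024),("knob_mid",.076),("knob_right",.076)]:
  for x in vision.spot_point(w,k): print(k,np.round(x["uv"]),np.round(at_z(w,x["uv"],z),4),round(x["score"],2))
```

```text
18.9167 [ 0.60533034 -0.01200035  0.21960388] [-0.706  0.708  0.001 -0.001] 0.018676074686981264
[140.1 273.2] 47392 [0.7496 0.1175]
[234.   32.6] 130 [ 0.6286 -0.1461]
[264.5  55.8] 1930 [ 0.5991 -0.1249]
[306.5  63.6] 255 [ 0.5575 -0.1178]
[231.9  84.7] 83 [ 0.6318 -0.0979]
[181.5 154.1] 454 [ 0.6877 -0.0277]
[229.6 144.8] 80 [ 0.6359 -0.0374]
[271.4 173.8] 872 [ 0.5913 -0.0056]
[238.2 193.5] 97 [0.628  0.0167]
[332.7 217.7] 272 [0.521 0.046]
nest_mid [255. 166.] [ 0.6097 -0.0114  0.024 ] 0.82
nest_right [262.  62.] [ 0.6009 -0.1215  0.024 ] 0.64
knob_mid [335. 223.] [0.5281 0.037  0.076 ] 0.72
knob_mid [348. 105.] [ 0.5237 -0.0784  0.076 ] 0.72
knob_right [351. 107.] [ 0.5207 -0.077   0.076 ] 0.93
knob_right [258. 208.] [0.6059 0.0212 0.076 ] 0.35
```

Emit:
servo_tool(
  targets=[
    {"grip": 255, "slide": [0, 0, 0.7], "roll": 0},
    {"grip": 255, "slide": [0, 0, 1.4], "roll": 0},
    {"grip": 255, "slide": [0, 0, 2.1], "roll": 0},
    {"grip": 255, "slide": [0, 0, 2.7], "roll": 0},
    {"grip": 255, "slide": [0, 0, 3.1], "roll": 0},
    {"grip": 255, "slide": [0, 0, 3.3], "roll": 0},
    {"grip": 255, "slide": [0, 0, 3.42], "roll": 0},
    {"grip": 255, "slide": [0, 0, 3.45], "roll": 0},
  ],
)

```text
time: 19.83
tcp_pos: [0.6061, -0.0106, 0.0827]
eef_rot: [0.707, -0.707, 0.0, 0.0]
wrist_force: [-0.4, -0.2, -0.7]
width: 0.0186
finger_force: 49.4
```

Emit:
servo_tool(
  targets=[
    {"grip": 255, "slide": [0, 0, 0.02], "roll": 0},
    {"grip": 255, "slide": [0, 0, 0.04], "roll": 0},
    {"grip": 255, "slide": [0, 0, 0.06], "roll": 0},
    {"grip": 255, "slide": [0, 0, 0.06], "roll": 0},
  ],
)

```text
time: 20.17
tcp_pos: [0.6064, -0.0109, 0.0811]
eef_rot: [-0.707, 0.707, -0.0, 0.001]
wrist_force: [-0.3, -0.0, -1.4]
width: 0.0183
finger_force: 49.4
```

Emit:
servo_tool(
  targets=[
    {"grip": 255, "slide": [0, 0, 0.02], "roll": 0},
    {"grip": 255, "slide": [0, 0, 0.04], "roll": 0},
    {"grip": 255, "slide": [0, 0, 0.05], "roll": 0},
    {"grip": 255, "slide": [0, 0, 0.05], "roll": 0},
    {"grip": 255, "slide": [0, 0, 0.05], "roll": 0},
  ],
)

```text
time: 20.58
tcp_pos: [0.6062, -0.0111, 0.0794]
eef_rot: [0.707, -0.707, 0.0, -0.0]
wrist_force: [-3.3, 0.2, 5.7]
width: 0.0185
finger_force: 50.0
```

Emit:
servo_tool(
  targets=[
    {"grip": 100, "slide": [0, 0, 0], "roll": 0},
    {"grip": 100, "slide": [0, 0, 0], "roll": 0},
    {"grip": 100, "slide": [0, 0, 0], "roll": 0},
    {"grip": 100, "slide": [0, 0, -0.5], "roll": 0},
    {"grip": 100, "slide": [0, 0, -1.4], "roll": 0},
    {"grip": 100, "slide": [0, 0, -2.3], "roll": 0},
    {"grip": 100, "slide": [0, 0, -3.2], "roll": 0},
    {"grip": 100, "slide": [0, 0, -3.9], "roll": 0},
  ],
)

```text
time: 21.25
tcp_pos: [0.6065, -0.0112, 0.2376]
eef_rot: [0.707, -0.707, 0.001, -0.001]
wrist_force: [0.9, 0.3, 0.9]
width: 0.0519
finger_force: 0.0
```

Emit:
servo_tool(
  targets=[
    {"grip": 100, "slide": [-1, 1, 0], "roll": 0},
    {"grip": 100, "slide": [-1, 1, 0], "roll": 0},
    {"grip": 100, "slide": [-1, 1, 0], "roll": 0},
    {"grip": 100, "slide": [-1, 1, 0], "roll": 0},
    {"grip": 100, "slide": [-1, 1, 0], "roll": 0},
  ],
)

```text
time: 21.67
tcp_pos: [0.5662, 0.0289, 0.2342]
eef_rot: [0.707, -0.707, 0.0, 0.0]
wrist_force: [-0.3, -0.3, -0.8]
width: 0.0521
finger_force: 0.0
```

Run:
```python
from h import *
w=cam("wrist","w8");st=monitor.read_state();print(st["time"],st["tcp_pos"],st["width"])
for r in necks(w,.106): print(*r)
for b in blobs(w,(265,0,350,240),.088): print(*b)
for x in vision.spot_point(w,"knob_mid"): print(np.round(x["uv"]),np.round(at_z(w,x["uv"],.076),4),round(x["score"],2))
```

```text
21.7167 [0.56625849 0.02866262 0.23400918] 0.05163976243515997
[215.4 138.6] 987 [ 0.6047 -0.0095]
[207.  222.2] 206 [0.616  0.0703]
[225.7 241.6] 75 [0.5987 0.0908]
[212.4 247.4] 149 [0.6121 0.0971]
[267.8  21.9] 213 [ 0.5583 -0.1072]
[308.6  62.6] 363 [ 0.522  -0.0743]
[297.2 177.2] 271 [0.5287 0.0305]
[343.8 234.7] 106 [0.4779 0.0922]
[296. 179.] [0.5282 0.0356 0.076 ] 0.76
[311.  60.] [ 0.5183 -0.0782  0.076 ] 0.75
```

Emit:
servo_tool(
  targets=[
    {"grip": 135, "slide": [-0.12, 0.9, 0], "roll": 1.4},
    {"grip": 135, "slide": [-0.12, 0.9, 0.6], "roll": 2.8},
    {"grip": 135, "slide": [-0.12, 0.9, 1.2], "roll": 4.2},
    {"grip": 135, "slide": [-0.12, 0.9, 1.8], "roll": 5.6},
    {"grip": 135, "slide": [-0.12, 0.9, 2.4], "roll": 7},
    {"grip": 135, "slide": [-0.12, 0.9, 2.8], "roll": 7},
    {"grip": 135, "slide": [-0.12, 0.9, 3], "roll": 7},
    {"grip": 135, "slide": [-0.12, 0.9, 3], "roll": 7},
  ],
)

```text
time: 22.43
tcp_pos: [0.5291, 0.0331, 0.1124]
eef_rot: [-0.462, 0.887, 0.0, -0.002]
wrist_force: [-1.3, 0.0, -0.4]
width: 0.0401
finger_force: 0.0
```

Emit:
servo_tool(
  targets=[
    {"grip": 135, "slide": [0, 0, 0.5], "roll": 0},
    {"grip": 135, "slide": [0, 0, 1], "roll": 0},
    {"grip": 135, "slide": [0, 0, 1.25], "roll": 0},
    {"grip": 135, "slide": [0, 0, 1.36], "roll": 0},
    {"grip": 135, "slide": [0, 0, 1.36], "roll": 0},
  ],
)

```text
time: 22.85
tcp_pos: [0.5302, 0.0336, 0.06]
eef_rot: [-0.462, 0.887, -0.0, -0.0]
wrist_force: [-0.0, -0.2, 0.4]
width: 0.0397
finger_force: 0.0
```

Emit:
servo_tool(
  targets=[
    {"grip": 255, "slide": [0, 0, 0], "roll": 0},
    {"grip": 255, "slide": [0, 0, 0], "roll": 0},
    {"grip": 255, "slide": [0, 0, 0], "roll": 0},
    {"grip": 255, "slide": [0, 0, 0], "roll": 0},
    {"grip": 255, "slide": [0, 0, 0], "roll": 0},
    {"grip": 255, "slide": [0, 0, 0], "roll": 0},
  ],
  force=25,
)

```text
time: 23.35
tcp_pos: [0.5309, 0.0343, 0.0614]
eef_rot: [-0.462, 0.887, -0.0, 0.001]
wrist_force: [-0.8, 2.9, 6.1]
width: 0.0174
finger_force: 25.5
```

```bash
sed -i 's/round(-np.degrees(da)\*i\/5,2)/round(float(-np.degrees(da)*i\/5),2)/' h.py; python3 -c "
from h import *
arc((.5041,-.0043),.0455,.98,3.08,(.5296,.0336),35,dz=-.03)"
```

```text
[{"grip": 255, "slide": [0.01, 0.1, -0.03], "roll": -1.0}, {"grip": 255, "slide": [0.03, 0.2, -0.03], "roll": -2.01}, {"grip": 255, "slide": [0.05, 0.3, -0.03], "roll": -3.01}, {"grip": 255, "slide": [0.08, 0.39, -0.03], "roll": -4.01}, {"grip": 255, "slide": [0.12, 0.48, -0.03], "roll": -5.01}, {"grip": 255, "slide": [0.17, 0.57, -0.03], "roll": -6.02}, {"grip": 255, "slide": [0.22, 0.65, -0.03], "roll": -7.02}, {"grip": 255, "slide": [0.29, 0.73, -0.03], "roll": -8.02}]
[{"grip": 255, "slide": [0.0, 0.1, 0], "roll": -1.0}, {"grip": 255, "slide": [0.02, 0.19, 0], "roll": -2.01}, {"grip": 255, "slide": [0.04, 0.29, 0], "roll": -3.01}, {"grip": 255, "slide": [0.08, 0.39, 0], "roll": -4.01}, {"grip": 255, "slide": [0.12, 0.48, 0], "roll": -5.01}, {"grip": 255, "slide": [0.16, 0.56, 0], "roll": -6.02}, {"grip": 255, "slide": [0.22, 0.65, 0], "roll": -7.02}, {"grip": 255, "slide": [0.28, 0.72, 0], "roll": -8.02}]
[{"grip": 255, "slide": [0.0, 0.1, 0], "roll": -1.0}, {"grip": 255, "slide": [0.02, 0.2, 0], "roll": -2.01}, {"grip": 255, "slide": [0.04, 0.3, 0], "roll": -3.01}, {"grip": 255, "slide": [0.07, 0.39, 0], "roll": -4.01}, {"grip": 255, "slide": [0.11, 0.48, 0], "roll": -5.01}, {"grip": 255, "slide": [0.16, 0.57, 0], "roll": -6.02}, {"grip": 255, "slide": [0.22, 0.65, 0], "roll": -7.02}, {"grip": 255, "slide": [0.28, 0.73, 0], "roll": -8.02}]
end [ 0.4587 -0.0015] phi -85.3
```

Emit:
servo_tool(
  targets=[
    {"grip": 255, "slide": [0.01, 0.1, -0.03], "roll": -1.0},
    {"grip": 255, "slide": [0.03, 0.2, -0.03], "roll": -2.01},
    {"grip": 255, "slide": [0.05, 0.3, -0.03], "roll": -3.01},
    {"grip": 255, "slide": [0.08, 0.39, -0.03], "roll": -4.01},
    {"grip": 255, "slide": [0.12, 0.48, -0.03], "roll": -5.01},
    {"grip": 255, "slide": [0.17, 0.57, -0.03], "roll": -6.02},
    {"grip": 255, "slide": [0.22, 0.65, -0.03], "roll": -7.02},
    {"grip": 255, "slide": [0.29, 0.73, -0.03], "roll": -8.02},
  ],
)

```text
time: 24.02
tcp_pos: [0.4997, 0.0426, 0.0616]
eef_rot: [0.739, -0.674, -0.0, -0.001]
wrist_force: [-1.0, 7.6, 1.6]
width: 0.0165
finger_force: 25.2
```

Emit:
servo_tool(
  targets=[
    {"grip": 255, "slide": [0.0, 0.1, 0], "roll": -1.0},
    {"grip": 255, "slide": [0.02, 0.19, 0], "roll": -2.01},
    {"grip": 255, "slide": [0.04, 0.29, 0], "roll": -3.01},
    {"grip": 255, "slide": [0.08, 0.39, 0], "roll": -4.01},
    {"grip": 255, "slide": [0.12, 0.48, 0], "roll": -5.01},
    {"grip": 255, "slide": [0.16, 0.56, 0], "roll": -6.02},
    {"grip": 255, "slide": [0.22, 0.65, 0], "roll": -7.02},
    {"grip": 255, "slide": [0.28, 0.72, 0], "roll": -8.02},
  ],
)

```text
time: 24.68
tcp_pos: [0.4708, 0.0291, 0.0616]
eef_rot: [0.925, -0.38, -0.001, -0.002]
wrist_force: [-4.5, 11.6, 4.3]
width: 0.017
finger_force: 25.6
```

Emit:
servo_tool(
  targets=[
    {"grip": 255, "slide": [0.0, 0.1, 0], "roll": -1.0},
    {"grip": 255, "slide": [0.02, 0.2, 0], "roll": -2.01},
    {"grip": 255, "slide": [0.04, 0.3, 0], "roll": -3.01},
    {"grip": 255, "slide": [0.07, 0.39, 0], "roll": -4.01},
    {"grip": 255, "slide": [0.11, 0.48, 0], "roll": -5.01},
    {"grip": 255, "slide": [0.16, 0.57, 0], "roll": -6.02},
    {"grip": 255, "slide": [0.22, 0.65, 0], "roll": -7.02},
    {"grip": 255, "slide": [0.28, 0.73, 0], "roll": -8.02},
  ],
)

```text
time: 25.35
tcp_pos: [0.4566, -0.0003, 0.0614]
eef_rot: [0.999, -0.039, -0.002, -0.001]
wrist_force: [-11.7, 9.4, 9.9]
width: 0.0174
finger_force: 26.2
```

Emit:
servo_tool(
  targets=[
    {"grip": 255, "slide": [0, 0, 0], "roll": 0},
    {"grip": 255, "slide": [0, 0, 0], "roll": 0},
    {"grip": 255, "slide": [0, 0, 0], "roll": 0},
  ],
)

```text
time: 25.6
tcp_pos: [0.4565, -0.0008, 0.0614]
eef_rot: [0.999, -0.041, -0.002, -0.0]
wrist_force: [-11.3, 6.3, 10.8]
width: 0.0171
finger_force: 26.2
```

```bash
python3 -c "
from h import *
print(slide(np.array([.5656,.0288])-[.4587,-.0015],-70.3))
print(slide(np.array([.52,.30])-[.5656,.0288],0))"
```

```text
[2.26, -1.61]
[-6.78, 1.14]
```

Emit:
servo_tool(
  targets=[
    {"grip": 120, "slide": [0, 0, 0], "roll": 0},
    {"grip": 120, "slide": [0, 0, 0], "roll": 0},
    {"grip": 120, "slide": [0, 0, 0], "roll": 0},
    {"grip": 120, "slide": [0, 0, -0.8], "roll": 0},
    {"grip": 120, "slide": [0, 0, -1.6], "roll": 0},
    {"grip": 120, "slide": [0, 0, -2.6], "roll": 1},
    {"grip": 100, "slide": [0, 0, -3.5], "roll": 2},
    {"grip": 100, "slide": [0, 0, -4.3], "roll": 3},
  ],
)

```text
time: 26.27
tcp_pos: [0.4594, -0.0017, 0.236]
eef_rot: [0.985, -0.173, 0.001, -0.0]
wrist_force: [1.4, 0.6, 0.3]
width: 0.0521
finger_force: 0.0
```

Emit:
servo_tool(
  targets=[
    {"grip": 100, "slide": [0.5, -0.3, 0], "roll": 1.4},
    {"grip": 100, "slide": [1, -0.6, 0], "roll": 2.8},
    {"grip": 100, "slide": [1.5, -0.9, 0], "roll": 4.2},
    {"grip": 100, "slide": [2, -1.2, 0], "roll": 5.6},
    {"grip": 100, "slide": [2.26, -1.61, 0], "roll": 7},
    {"grip": 100, "slide": [2.26, -1.61, 0], "roll": 8.4},
    {"grip": 100, "slide": [2.26, -1.61, 0], "roll": 9.8},
    {"grip": 100, "slide": [2.26, -1.61, 0], "roll": 11.06},
  ],
)

```text
time: 26.93
tcp_pos: [0.5664, 0.0288, 0.2326]
eef_rot: [0.791, -0.611, -0.0, 0.001]
wrist_force: [-0.6, 0.2, 0.1]
width: 0.0523
finger_force: 0.0
```

Emit:
servo_tool(
  targets=[
    {"grip": 100, "slide": [0, 0, 0], "roll": 1.4},
    {"grip": 100, "slide": [0, 0, 0], "roll": 2.8},
    {"grip": 100, "slide": [0, 0, 0], "roll": 3},
    {"grip": 100, "slide": [0, 0, 0], "roll": 3},
    {"grip": 100, "slide": [0, 0, 0], "roll": 3},
  ],
)

```text
time: 27.35
tcp_pos: [0.566, 0.0287, 0.2332]
eef_rot: [0.708, -0.706, 0.0, 0.0]
wrist_force: [0.2, -0.2, 0.4]
width: 0.0521
finger_force: 0.0
```

Run:
```python
from h import *
w=cam("wrist","w9");st=monitor.read_state();print(st["time"],st["tcp_pos"],st["eef_rot"].round(3))
for r in necks(w,.106): print(*r)
g=np.array(w["pixels"])[0:290,160:430]
cv2.imwrite("pics/w9c.png",cv2.resize(g,None,fx=2,fy=2,interpolation=cv2.INTER_CUBIC))
```

```text
27.4 [0.56596022 0.02879042 0.2331898 ] [ 0.708 -0.706  0.     0.   ]
[211.3 138.7] 963 [ 0.6081 -0.0095]
[206.6 222.3] 207 [0.616 0.07 ]
[225.3 241.8] 68 [0.5987 0.0904]
[212.2 247.9] 146 [0.6118 0.0972]
```

View pics/w9c.png

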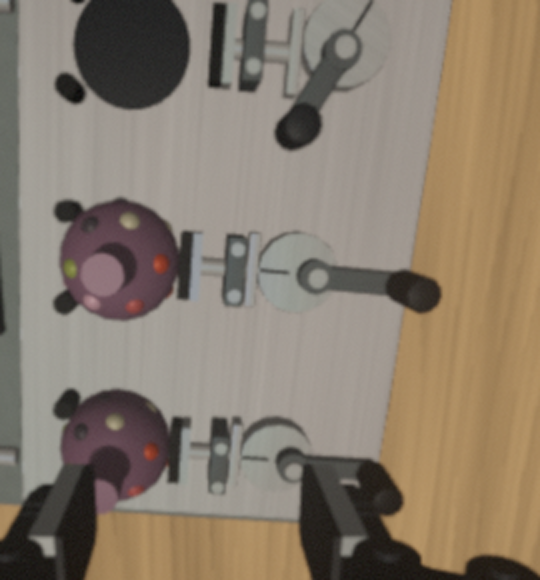

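The crop shows left and mid glasses seated, both cam lines on their plungers and both levers back. Now the third glass.

Emit:
servo_tool(
  targets=[
    {"grip": 80, "slide": [-1, 0.2, 0], "roll": 0},
    {"grip": 80, "slide": [-2, 0.4, 0], "roll": 0},
    {"grip": 80, "slide": [-3, 0.6, 0], "roll": 0},
    {"grip": 80, "slide": [-4, 0.8, 0], "roll": 0},
    {"grip": 80, "slide": [-5, 1, 0], "roll": 0},
    {"grip": 80, "slide": [-6, 1.14, 0], "roll": 0},
    {"grip": 80, "slide": [-6.78, 1.14, 0], "roll": 0},
    {"grip": 80, "slide": [-6.78, 1.14, 0], "roll": 0},
  ],
  force=50,
)

```text
time: 28.07
tcp_pos: [0.5193, 0.3052, 0.232]
eef_rot: [0.71, -0.705, -0.0, 0.0]
wrist_force: [0.2, -1.8, -0.8]
width: 0.0586
finger_force: 0.0
```

Run:
```python
from h import *
w=cam("wrist","w10");st=monitor.read_state();print(st["time"],st["tcp_pos"])
for r in necks(w,.09): print(*r)
for x in vision.spot_point(w,"glass1"): print("sp",np.round(x["uv"]),np.round(at_z(w,x["uv"],.008),4),round(x["score"],2))
```

```text
28.1167 [0.51960854 0.30288039 0.23221537]
[278.6 215.2] 225 [0.4993 0.3448]
[296.5 232.4] 230 [0.4805 0.3635]
sp [363. 261.] [0.3759 0.4433 0.008 ] 0.97
sp [288. 206.] [0.4808 0.3638 0.008 ] 0.96
```

Emit:
servo_tool(
  targets=[
    {"grip": 80, "slide": [-0.9, 0.6, 0], "roll": 0},
    {"grip": 80, "slide": [-1.57, 0.96, 0], "roll": 0},
    {"grip": 80, "slide": [-1.57, 0.96, 1], "roll": 0},
    {"grip": 80, "slide": [-1.57, 0.96, 2], "roll": 0},
    {"grip": 80, "slide": [-1.57, 0.96, 3], "roll": 0},
    {"grip": 80, "slide": [-1.57, 0.96, 3.8], "roll": 0},
    {"grip": 80, "slide": [-1.57, 0.96, 4.25], "roll": 0},
    {"grip": 80, "slide": [-1.57, 0.96, 4.25], "roll": 0},
  ],
)

```text
time: 28.83
tcp_pos: [0.4799, 0.3595, 0.0586]
eef_rot: [-0.707, 0.707, 0.0, -0.005]
wrist_force: [-0.6, -1.2, -0.1]
width: 0.0587
finger_force: 0.0
```

Emit:
servo_tool(
  targets=[
    {"grip": 255, "slide": [0, 0, 0], "roll": 0},
    {"grip": 255, "slide": [0, 0, 0], "roll": 0},
    {"grip": 255, "slide": [0, 0, 0], "roll": 0},
    {"grip": 255, "slide": [0, 0, 0], "roll": 0},
    {"grip": 255, "slide": [0, 0, 0], "roll": 0},
    {"grip": 255, "slide": [0, 0, 0], "roll": 0},
    {"grip": 255, "slide": [0, 0, 0], "roll": 0},
  ],
)

```text
time: 29.42
tcp_pos: [0.4827, 0.3637, 0.0653]
eef_rot: [0.707, -0.707, 0.0, -0.002]
wrist_force: [-1.2, -0.0, 6.3]
width: 0.0186
finger_force: 49.1
```

Emit:
servo_tool(
  targets=[
    {"grip": 255, "slide": [0, 0, -0.5], "roll": 0},
    {"grip": 255, "slide": [0, 0, -1], "roll": 0},
    {"grip": 255, "slide": [0, 0, -1.6], "roll": 0},
    {"grip": 255, "slide": [0, 0, -2.4], "roll": 0},
    {"grip": 255, "slide": [0, 0, -3.2], "roll": 0},
    {"grip": 255, "slide": [0, 0, -4], "roll": 0},
    {"grip": 255, "slide": [0, 0, -4], "roll": 0},
    {"grip": 255, "slide": [0, 0, -4], "roll": 0},
  ],
)

```text
time: 30.08
tcp_pos: [0.4824, 0.3637, 0.2253]
eef_rot: [0.707, -0.707, -0.0, -0.002]
wrist_force: [-1.2, 0.3, -4.2]
width: 0.0185
finger_force: 50.3
```

Emit:
servo_tool(
  targets=[
    {"grip": 255, "slide": [0.9, -0.4, 0], "roll": 0},
    {"grip": 255, "slide": [1.8, -0.8, 0], "roll": 0},
    {"grip": 255, "slide": [2.7, -1.2, 0], "roll": 0},
    {"grip": 255, "slide": [3.6, -1.6, 0], "roll": 0},
    {"grip": 255, "slide": [4.5, -2, 0], "roll": 0},
    {"grip": 255, "slide": [5.4, -2.3, 0], "roll": 0},
    {"grip": 255, "slide": [6.3, -2.6, 0], "roll": 0},
    {"grip": 255, "slide": [7.2, -2.9, 0], "roll": 0},
  ],
)

```text
time: 30.75
tcp_pos: [0.5973, 0.0731, 0.2212]
eef_rot: [0.707, -0.707, -0.001, 0.001]
wrist_force: [0.2, 1.1, -2.4]
width: 0.0183
finger_force: 50.1
```

Emit:
servo_tool(
  targets=[
    {"grip": 255, "slide": [0.9, -0.03, 0], "roll": 0},
    {"grip": 255, "slide": [1.8, -0.03, 0], "roll": 0},
    {"grip": 255, "slide": [2.7, -0.03, 0], "roll": 0},
    {"grip": 255, "slide": [3.5, -0.03, 0], "roll": 0},
    {"grip": 255, "slide": [4.3, -0.03, 0], "roll": 0},
    {"grip": 255, "slide": [4.9, -0.03, 0], "roll": 0},
    {"grip": 255, "slide": [4.9, -0.03, 0], "roll": 0},
    {"grip": 255, "slide": [4.9, -0.03, 0], "roll": 0},
  ],
)

```text
time: 31.42
tcp_pos: [0.5981, -0.1222, 0.221]
eef_rot: [-0.706, 0.708, 0.002, -0.001]
wrist_force: [0.2, -0.2, -1.7]
width: 0.0182
finger_force: 50.0
```

Run:
```python
from h import *
st=monitor.read_state();print(st["time"],st["tcp_pos"],st["eef_rot"].round(3),st["width"])
w=cam("wrist","w11")
for b in blobs(w,(200,100,290,240),.04,amin=60): print(*b)
for x in vision.spot_point(w,"nest_right"): print(np.round(x["uv"]),np.round(at_z(w,x["uv"],.024),4),round(x["score"],2))
```

```text
31.4167 [ 0.5980699  -0.12222275  0.22103806] [-0.706  0.708  0.002 -0.001] 0.018200170976904143
[229.6 145.1] 85 [ 0.6285 -0.1469]
[261.3 172.1] 574 [ 0.5948 -0.1173]
[259.5 229. ] 902 [ 0.597  -0.0499]
[254. 167.] [ 0.6035 -0.1192  0.024 ] 0.9
```

Emit:
servo_tool(
  targets=[
    {"grip": 255, "slide": [0, 0, 0.7], "roll": 0},
    {"grip": 255, "slide": [0, 0, 1.4], "roll": 0},
    {"grip": 255, "slide": [0, 0, 2.1], "roll": 0},
    {"grip": 255, "slide": [0, 0, 2.7], "roll": 0},
    {"grip": 255, "slide": [0, 0, 3.1], "roll": 0},
    {"grip": 255, "slide": [0, 0, 3.3], "roll": 0},
    {"grip": 255, "slide": [0, 0, 3.42], "roll": 0},
    {"grip": 255, "slide": [0, 0, 3.45], "roll": 0},
  ],
)

```text
time: 32.18
tcp_pos: [0.5991, -0.1204, 0.0849]
eef_rot: [0.707, -0.707, -0.0, 0.0]
wrist_force: [0.6, 0.1, -2.3]
width: 0.0181
finger_force: 50.0
```

Emit:
servo_tool(
  targets=[
    {"grip": 255, "slide": [0, 0, 0.02], "roll": 0},
    {"grip": 255, "slide": [0, 0, 0.04], "roll": 0},
    {"grip": 255, "slide": [0, 0, 0.06], "roll": 0},
    {"grip": 255, "slide": [0, 0, 0.06], "roll": 0},
    {"grip": 255, "slide": [0, 0, 0.06], "roll": 0},
  ],
)

```text
time: 32.6
tcp_pos: [0.5994, -0.1212, 0.0834]
eef_rot: [-0.707, 0.707, -0.0, 0.0]
wrist_force: [0.1, -0.9, -3.2]
width: 0.0183
finger_force: 50.0
```

Emit:
servo_tool(
  targets=[
    {"grip": 255, "slide": [0, 0, 0.02], "roll": 0},
    {"grip": 255, "slide": [0, 0, 0.04], "roll": 0},
    {"grip": 255, "slide": [0, 0, 0.06], "roll": 0},
    {"grip": 255, "slide": [0, 0, 0.06], "roll": 0},
    {"grip": 255, "slide": [0, 0, 0.06], "roll": 0},
  ],
)

```text
time: 33.02
tcp_pos: [0.5993, -0.1213, 0.0814]
eef_rot: [0.707, -0.707, 0.0, -0.0]
wrist_force: [-2.6, -0.2, 5.4]
width: 0.0184
finger_force: 50.8
```

Emit:
servo_tool(
  targets=[
    {"grip": 100, "slide": [0, 0, 0], "roll": 0},
    {"grip": 100, "slide": [0, 0, 0], "roll": 0},
    {"grip": 100, "slide": [0, 0, 0], "roll": 0},
    {"grip": 100, "slide": [0, 0, -0.5], "roll": 0},
    {"grip": 100, "slide": [0, 0, -1.4], "roll": 0},
    {"grip": 100, "slide": [0, 0, -2.3], "roll": 0},
    {"grip": 100, "slide": [0, 0, -3.2], "roll": 0},
    {"grip": 100, "slide": [0, 0, -3.8], "roll": 0},
  ],
)

```text
time: 33.68
tcp_pos: [0.6001, -0.1215, 0.2365]
eef_rot: [0.707, -0.707, 0.002, -0.001]
wrist_force: [1.0, 0.0, 0.2]
width: 0.0517
finger_force: 0.0
```

Emit:
servo_tool(
  targets=[
    {"grip": 100, "slide": [-1, 1, 0], "roll": 0},
    {"grip": 100, "slide": [-1, 1, 0], "roll": 0},
    {"grip": 100, "slide": [-1, 1, 0], "roll": 0},
    {"grip": 100, "slide": [-1, 1, 0], "roll": 0},
    {"grip": 100, "slide": [-1, 1, 0], "roll": 0},
  ],
)

```text
time: 34.1
tcp_pos: [0.5594, -0.0812, 0.2323]
eef_rot: [0.707, -0.707, 0.0, 0.0]
wrist_force: [0.5, -0.4, -0.4]
width: 0.052
finger_force: 0.0
```

Run:
```python
from h import *
w=cam("wrist","w12");st=monitor.read_state();print(st["time"],st["tcp_pos"],st["width"])
for r in necks(w,.106): print(*r)
for b in blobs(w,(265,100,350,240),.088): print(*b)
for x in vision.spot_point(w,"knob_right"): print(np.round(x["uv"]),np.round(at_z(w,x["uv"],.076),4),round(x["score"],2))
```

```text
34.15 [ 0.5594497  -0.08140381  0.23206851] 0.05194826729771951
[215.8 135. ] 1279 [ 0.5972 -0.1229]
[208.3 222.5] 258 [ 0.6077 -0.0402]
[226.8 239.2] 123 [ 0.5906 -0.0228]
[212.2 249.4] 139 [ 0.6053 -0.0118]
[206.8 307.9] 206 [0.6143 0.0567]
[297.6 177.6] 264 [ 0.5218 -0.0797]
[296. 176.] [ 0.5222 -0.0779  0.076 ] 0.55
```

Emit:
servo_tool(
  targets=[
    {"grip": 135, "slide": [-0.12, 0.9, 0], "roll": 1.4},
    {"grip": 135, "slide": [-0.12, 0.9, 0.6], "roll": 2.8},
    {"grip": 135, "slide": [-0.12, 0.9, 1.2], "roll": 4.2},
    {"grip": 135, "slide": [-0.12, 0.9, 1.8], "roll": 5.6},
    {"grip": 135, "slide": [-0.12, 0.9, 2.4], "roll": 7},
    {"grip": 135, "slide": [-0.12, 0.9, 2.8], "roll": 7},
    {"grip": 135, "slide": [-0.12, 0.9, 3], "roll": 7},
    {"grip": 135, "slide": [-0.12, 0.9, 3], "roll": 7},
  ],
)

```text
time: 34.87
tcp_pos: [0.5221, -0.0767, 0.1104]
eef_rot: [-0.462, 0.887, 0.001, -0.002]
wrist_force: [-0.1, 0.2, 0.4]
width: 0.0404
finger_force: 0.0
```

Emit:
servo_tool(
  targets=[
    {"grip": 135, "slide": [0, 0, 0.5], "roll": 0},
    {"grip": 135, "slide": [0, 0, 1], "roll": 0},
    {"grip": 135, "slide": [0, 0, 1.22], "roll": 0},
    {"grip": 135, "slide": [0, 0, 1.31], "roll": 0},
    {"grip": 135, "slide": [0, 0, 1.31], "roll": 0},
  ],
)

```text
time: 35.28
tcp_pos: [0.5234, -0.0765, 0.0603]
eef_rot: [-0.462, 0.887, -0.0, -0.0]
wrist_force: [0.6, -0.8, 0.5]
width: 0.0404
finger_force: 0.0
```

Emit:
servo_tool(
  targets=[
    {"grip": 255, "slide": [0, 0, 0], "roll": 0},
    {"grip": 255, "slide": [0, 0, 0], "roll": 0},
    {"grip": 255, "slide": [0, 0, 0], "roll": 0},
    {"grip": 255, "slide": [0, 0, 0], "roll": 0},
    {"grip": 255, "slide": [0, 0, 0], "roll": 0},
    {"grip": 255, "slide": [0, 0, 0], "roll": 0},
  ],
  force=25,
)

```text
time: 35.78
tcp_pos: [0.524, -0.076, 0.0614]
eef_rot: [-0.462, 0.887, -0.0, 0.001]
wrist_force: [-2.5, 3.2, 5.6]
width: 0.0173
finger_force: 25.3
```

Emit:
servo_tool(
  targets=[
    {"grip": 255, "slide": [0.01, 0.1, -0.03], "roll": -1.0},
    {"grip": 255, "slide": [0.03, 0.2, -0.03], "roll": -2.01},
    {"grip": 255, "slide": [0.05, 0.3, -0.03], "roll": -3.01},
    {"grip": 255, "slide": [0.08, 0.39, -0.03], "roll": -4.01},
    {"grip": 255, "slide": [0.12, 0.48, -0.03], "roll": -5.01},
    {"grip": 255, "slide": [0.17, 0.57, -0.03], "roll": -6.02},
    {"grip": 255, "slide": [0.22, 0.65, -0.03], "roll": -7.02},
    {"grip": 255, "slide": [0.29, 0.73, -0.03], "roll": -8.02},
  ],
)

```text
time: 36.45
tcp_pos: [0.493, -0.0675, 0.0616]
eef_rot: [0.739, -0.674, -0.0, -0.002]
wrist_force: [-0.9, 9.4, 1.2]
width: 0.0169
finger_force: 25.3
```

Emit:
servo_tool(
  targets=[
    {"grip": 255, "slide": [0.0, 0.1, 0], "roll": -1.0},
    {"grip": 255, "slide": [0.02, 0.19, 0], "roll": -2.01},
    {"grip": 255, "slide": [0.04, 0.29, 0], "roll": -3.01},
    {"grip": 255, "slide": [0.08, 0.39, 0], "roll": -4.01},
    {"grip": 255, "slide": [0.12, 0.48, 0], "roll": -5.01},
    {"grip": 255, "slide": [0.16, 0.56, 0], "roll": -6.02},
    {"grip": 255, "slide": [0.22, 0.65, 0], "roll": -7.02},
    {"grip": 255, "slide": [0.28, 0.72, 0], "roll": -8.02},
  ],
)

```text
time: 37.12
tcp_pos: [0.4636, -0.0808, 0.0615]
eef_rot: [0.925, -0.38, -0.001, -0.002]
wrist_force: [-6.8, 12.0, 9.1]
width: 0.0173
finger_force: 25.9
```

Emit:
servo_tool(
  targets=[
    {"grip": 255, "slide": [0.0, 0.1, 0], "roll": -1.0},
    {"grip": 255, "slide": [0.02, 0.2, 0], "roll": -2.01},
    {"grip": 255, "slide": [0.04, 0.3, 0], "roll": -3.01},
    {"grip": 255, "slide": [0.07, 0.39, 0], "roll": -4.01},
    {"grip": 255, "slide": [0.11, 0.48, 0], "roll": -5.01},
    {"grip": 255, "slide": [0.16, 0.57, 0], "roll": -6.02},
    {"grip": 255, "slide": [0.22, 0.65, 0], "roll": -7.02},
    {"grip": 255, "slide": [0.28, 0.73, 0], "roll": -8.02},
  ],
)

```text
time: 37.78
tcp_pos: [0.4494, -0.1104, 0.0614]
eef_rot: [0.999, -0.039, -0.002, -0.001]
wrist_force: [-9.6, 8.5, 11.0]
width: 0.0172
finger_force: 26.2
```

Emit:
servo_tool(
  targets=[
    {"grip": 255, "slide": [0, 0, 0], "roll": 0},
    {"grip": 255, "slide": [0, 0, 0], "roll": 0},
    {"grip": 255, "slide": [0, 0, 0], "roll": 0},
  ],
)

```text
time: 38.03
tcp_pos: [0.4494, -0.111, 0.0614]
eef_rot: [0.999, -0.041, -0.003, -0.0]
wrist_force: [-10.3, 5.6, 9.9]
width: 0.0172
finger_force: 26.2
```

Emit:
servo_tool(
  targets=[
    {"grip": 120, "slide": [0, 0, 0], "roll": 0},
    {"grip": 120, "slide": [0, 0, 0], "roll": 0},
    {"grip": 120, "slide": [0, 0, 0], "roll": 0},
    {"grip": 120, "slide": [0, 0, -0.8], "roll": 0},
    {"grip": 120, "slide": [0, 0, -1.6], "roll": 0},
    {"grip": 120, "slide": [0, 0, -2.6], "roll": 1},
    {"grip": 100, "slide": [0, 0, -3.5], "roll": 2},
    {"grip": 100, "slide": [0, 0, -4.3], "roll": 3},
  ],
)

```text
time: 38.7
tcp_pos: [0.4526, -0.1117, 0.2361]
eef_rot: [0.985, -0.173, 0.001, 0.0]
wrist_force: [0.6, -0.7, 0.3]
width: 0.052
finger_force: 0.0
```

Emit:
servo_tool(
  targets=[
    {"grip": 100, "slide": [0.5, -0.3, 0], "roll": 1.4},
    {"grip": 100, "slide": [1, -0.6, 0], "roll": 2.8},
    {"grip": 100, "slide": [1.5, -0.9, 0], "roll": 4.2},
    {"grip": 100, "slide": [2, -1.2, 0], "roll": 5.6},
    {"grip": 100, "slide": [2.26, -1.61, 0], "roll": 7},
    {"grip": 100, "slide": [2.26, -1.61, 0], "roll": 8.4},
    {"grip": 100, "slide": [2.26, -1.61, 0], "roll": 9.8},
    {"grip": 100, "slide": [2.26, -1.61, 0], "roll": 11.06},
  ],
)

```text
time: 39.37
tcp_pos: [0.5596, -0.0812, 0.2328]
eef_rot: [0.792, -0.611, -0.0, 0.0]
wrist_force: [0.4, -0.5, -0.3]
width: 0.0524
finger_force: 0.0
```

Emit:
servo_tool(
  targets=[
    {"grip": 100, "slide": [0, 0, 0], "roll": 1.4},
    {"grip": 100, "slide": [0, 0, 0], "roll": 2.8},
    {"grip": 100, "slide": [0, 0, 0], "roll": 3},
    {"grip": 100, "slide": [0, 0, 0], "roll": 3},
    {"grip": 100, "slide": [0, 0, 0], "roll": 3},
  ],
)

```text
time: 39.78
tcp_pos: [0.5591, -0.0813, 0.2332]
eef_rot: [0.708, -0.706, 0.0, 0.0]
wrist_force: [-0.6, -0.2, -0.5]
width: 0.0521
finger_force: 0.0
```

Run:
```python
from h import *
w=cam("wrist","w13");st=monitor.read_state();print(st["time"],st["tcp_pos"],st["joint_positions"].round(2))
for r in necks(w,.106): print(*r)
```

```text
39.8333 [ 0.5591025  -0.08130642  0.2332343 ] [ 0.13  0.28  0.15  0.   -1.44 -0.13]
[212.8 134.6] 1260 [ 0.5998 -0.1231]
[214.6 228.5] 411 [ 0.6017 -0.0336]
[211.9 248.6] 130 [ 0.6053 -0.0121]
[206.6 307.4] 202 [0.614  0.0569]
```

Emit:
servo_tool(
  targets=[
    {"grip": 60, "slide": [1, 0.4, 0], "roll": 0},
    {"grip": 60, "slide": [2, 0.8, 0], "roll": 0},
    {"grip": 60, "slide": [3, 1.2, 0], "roll": 0},
    {"grip": 60, "slide": [4, 1.4, 0], "roll": 0},
    {"grip": 60, "slide": [4.2, 1.5, 0], "roll": 0},
    {"grip": 60, "slide": [4.2, 1.5, 0], "roll": 0},
    {"grip": 60, "slide": [4.2, 1.5, 0], "roll": 0},
    {"grip": 60, "slide": [4.2, 1.5, 0], "roll": 0},
  ],
)

```text
time: 40.5
tcp_pos: [0.4993, -0.2487, 0.2332]
eef_rot: [0.708, -0.707, -0.0, -0.0]
wrist_force: [-0.8, -0.2, -0.7]
width: 0.0652
finger_force: 0.0
```

Run:
```python
from h import *
w=cam("wrist","w14");st=monitor.read_state();print(st["time"],st["tcp_pos"],st["eef_rot"].round(3),st["joint_positions"].round(2))
for x in vision.spot_point(w,"speed_grip"): print(np.round(x["uv"]),np.round(at_z(w,x["uv"],.075),4),round(x["score"],2))
a=cv2.imread("pics/w13.png")[0:290,160:430];b=np.array(w["pixels"])
cv2.imwrite("pics/w1314.png",np.hstack([cv2.resize(a,(358,384)),b[:,60:500]]))
```

```text
40.55 [ 0.49946124 -0.24838474  0.23328262] [ 0.708 -0.706 -0.    -0.   ] [-0.18  0.27  0.13 -0.   -1.43  0.18]
[277.  85.] [ 0.4822 -0.333   0.075 ] 0.85
```

View pics/w1314.png

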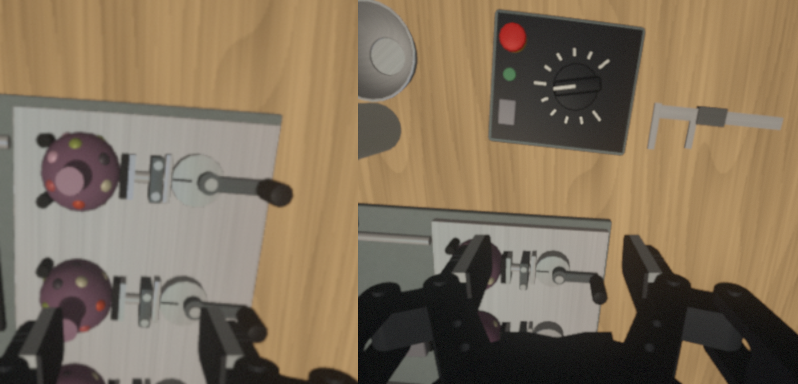

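The left half shows the right station clamped, line on its plunger and lever back. The right half shows the black dial at full-picture (279,86), its white pointer facing left just short of the long mark 5 at (242,83), with mark 7 at (261,58).

Run:
```python
from h import *
w=cam("wrist");im=np.array(w["pixels"]);g=cv2.cvtColor(im,cv2.COLOR_BGR2GRAY)
x0,y0,x1,y1=235,42,322,130
m=np.zeros_like(g);m[y0:y1,x0:x1]=g[y0:y1,x0:x1]>110
n,l,s,c=cv2.connectedComponentsWithStats(m)
M=[]
for i in range(1,n):
    if s[i,4]<6: continue
    d=np.hypot(*(c[i]-[279,86])); P=at_z(w,c[i],.054)[:2]
    print(c[i].round(1),s[i,4],P.round(4))
    if d>24: M.append(P)
    else: pi=i
M=np.array(M);A=np.c_[2*M,np.ones(len(M))];q=np.linalg.lstsq(A,(M**2).sum(1),rcond=None)[0];C=q[:2]
print("circle",C.round(4),np.sqrt(q[2]+C@C))
print("mark angs",sorted(np.degrees(np.arctan2(*(M-C).T[::-1])).round(1)))
px=np.argwhere(l==pi)[:,::-1].astype(float);P=np.array([at_z(w,p,.087)[:2] for p in px])
u,S,v=np.linalg.svd(P-P.mean(0));print("pointer mean",P.mean(0).round(4),"pca deg",np.degrees(np.arctan2(v[0,1],v[0,0])),"from C",np.degrees(np.arctan2(*(P.mean(0)-C)[::-1])),S)
cr=im[35:140,225:335];cv2.imwrite("pics/dial.png",cv2.resize(cr,None,fx=5,fy=5,interpolation=cv2.INTER_CUBIC))
```

```text
[276.   51.3] 23 [ 0.4829 -0.3653]
[291.7  54.3] 26 [ 0.4675 -0.3626]
[261.1  55.6] 25 [ 0.4975 -0.3613]
[305.9  63. ] 44 [ 0.4532 -0.3546]
[249.7  67.4] 25 [ 0.5087 -0.3504]
[241.8  82.4] 42 [ 0.5167 -0.3362]
[266.4  86.5] 90 [ 0.4921 -0.3323]
[246.5  98.5] 26 [ 0.5122 -0.3207]
[255.  111.5] 20 [ 0.5036 -0.3078]
[298.2 114.8] 38 [ 0.4591 -0.3046]
[268.3 119. ] 23 [ 0.4899 -0.3002]
[283.2 119.7] 24 [ 0.4745 -0.2996]
circle [ 0.4805 -0.3322] 0.03400894725462559
mark angs [np.float64(-140.7), np.float64(-113.3), np.float64(-86.0), np.float64(-59.8), np.float64(-32.8), np.float64(-6.3), np.float64(20.1), np.float64(46.7), np.float64(73.7), np.float64(100.6), np.float64(127.8)]
pointer mean [ 0.4929 -0.3311] pca deg 6.422691010158715 from C 5.2146670155592805 [0.05437014 0.0095805 ]
```

View pics/dial.png

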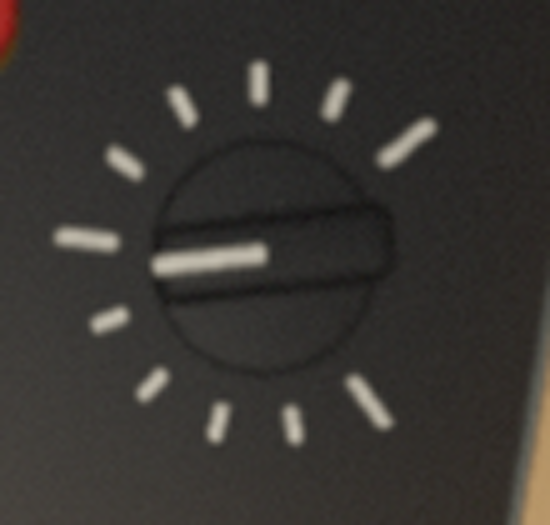

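Emit:
servo_tool(
  targets=[
    {"grip": 125, "slide": [0.9, 0.3, 0], "roll": -1.4},
    {"grip": 125, "slide": [1.7, 0.46, 0], "roll": -2.8},
    {"grip": 125, "slide": [2.07, 0.46, 0], "roll": -4.2},
    {"grip": 125, "slide": [2.07, 0.46, 0], "roll": -5.6},
    {"grip": 125, "slide": [2.07, 0.46, 0], "roll": -7},
    {"grip": 125, "slide": [2.07, 0.46, 0], "roll": -8.4},
    {"grip": 125, "slide": [2.07, 0.46, 0], "roll": -9.8},
    {"grip": 125, "slide": [2.07, 0.46, 0], "roll": -11.2},
  ],
)

```text
time: 41.32
tcp_pos: [0.4812, -0.3312, 0.2333]
eef_rot: [0.957, -0.289, 0.0, -0.0]
wrist_force: [-0.5, 0.5, -0.1]
width: 0.0439
finger_force: 0.0
```

Emit:
servo_tool(
  targets=[
    {"grip": 125, "slide": [0, 0, 0.5], "roll": -1.4},
    {"grip": 125, "slide": [0, 0, 1], "roll": -2.8},
    {"grip": 125, "slide": [0, 0, 1.5], "roll": -4.2},
    {"grip": 125, "slide": [0, 0, 2], "roll": -5.6},
    {"grip": 125, "slide": [0, 0, 2.5], "roll": -7},
    {"grip": 125, "slide": [0, 0, 2.8], "roll": -8},
    {"grip": 125, "slide": [0, 0, 2.9], "roll": -8},
    {"grip": 125, "slide": [0, 0, 2.9], "roll": -8},
  ],
)

```text
time: 41.98
tcp_pos: [0.4805, -0.3312, 0.1163]
eef_rot: [0.999, 0.052, -0.001, -0.0]
wrist_force: [0.1, 0.4, -1.4]
width: 0.0435
finger_force: 0.0
```

Run:
```python
from h import *
st=monitor.read_state();print(st["time"],st["tcp_pos"],st["eef_rot"].round(3),st["joint_positions"].round(2),st["width"])
```

```text
41.9833 [ 0.48051745 -0.331162    0.11632049] [ 0.999  0.052 -0.001 -0.   ] [-0.34  0.38 -0.01 -0.   -1.18  2.01] 0.0434609085285251
```

Emit:
servo_tool(
  targets=[
    {"grip": 125, "slide": [0, 0, 0.5], "roll": 0},
    {"grip": 125, "slide": [0, 0, 1], "roll": 0},
    {"grip": 125, "slide": [0, 0, 1.25], "roll": 0},
    {"grip": 125, "slide": [0, 0, 1.33], "roll": 0},
    {"grip": 125, "slide": [0, 0, 1.33], "roll": 0},
  ],
)

```text
time: 42.4
tcp_pos: [0.4808, -0.332, 0.0642]
eef_rot: [0.999, 0.052, -0.0, 0.0]
wrist_force: [0.1, 1.2, -0.3]
width: 0.0437
finger_force: 0.0
```

Emit:
servo_tool(
  targets=[
    {"grip": 255, "slide": [0, 0, 0], "roll": 0},
    {"grip": 255, "slide": [0, 0, 0], "roll": 0},
    {"grip": 255, "slide": [0, 0, 0], "roll": 0},
    {"grip": 255, "slide": [0, 0, 0], "roll": 0},
    {"grip": 255, "slide": [0, 0, 0], "roll": 0},
    {"grip": 255, "slide": [0, 0, 0], "roll": 0},
  ],
  force=25,
)

```text
time: 42.9
tcp_pos: [0.4816, -0.3331, 0.0657]
eef_rot: [0.999, 0.052, 0.001, 0.001]
wrist_force: [0.2, -3.3, 5.7]
width: 0.0131
finger_force: 31.3
```

Gripped; turn clockwise 13.3 units.

Emit:
servo_tool(
  targets=[
    {"grip": 255, "slide": [0, 0, 0], "roll": 1.1},
    {"grip": 255, "slide": [0, 0, 0], "roll": 2.2},
    {"grip": 255, "slide": [0, 0, 0], "roll": 3.3},
    {"grip": 255, "slide": [0, 0, 0], "roll": 4.4},
    {"grip": 255, "slide": [0, 0, 0], "roll": 5.5},
    {"grip": 255, "slide": [0, 0, 0], "roll": 6.6},
    {"grip": 255, "slide": [0, 0, 0], "roll": 7.7},
    {"grip": 255, "slide": [0, 0, 0], "roll": 8.8},
  ],
)

```text
time: 43.57
tcp_pos: [0.4815, -0.3337, 0.0656]
eef_rot: [0.945, -0.328, 0.002, 0.001]
wrist_force: [-0.4, -5.7, 5.0]
width: 0.0135
finger_force: 31.1
```

Emit:
servo_tool(
  targets=[
    {"grip": 255, "slide": [0, 0, 0], "roll": 1.1},
    {"grip": 255, "slide": [0, 0, 0], "roll": 2.2},
    {"grip": 255, "slide": [0, 0, 0], "roll": 3.3},
    {"grip": 255, "slide": [0, 0, 0], "roll": 4.2},
    {"grip": 255, "slide": [0, 0, 0], "roll": 4.5},
    {"grip": 255, "slide": [0, 0, 0], "roll": 4.5},
    {"grip": 255, "slide": [0, 0, 0], "roll": 4.5},
    {"grip": 255, "slide": [0, 0, 0], "roll": 4.5},
  ],
)

```text
time: 44.23
tcp_pos: [0.4813, -0.3339, 0.0657]
eef_rot: [0.864, -0.504, 0.002, 0.001]
wrist_force: [-1.3, -6.1, 5.9]
width: 0.0135
finger_force: 31.2
```

Emit:
servo_tool(
  targets=[
    {"grip": 125, "slide": [0, 0, 0], "roll": 0},
    {"grip": 125, "slide": [0, 0, 0], "roll": 0},
    {"grip": 125, "slide": [0, 0, 0], "roll": 0},
    {"grip": 125, "slide": [0, 0, -0.5], "roll": 0},
    {"grip": 125, "slide": [0, 0, -1.4], "roll": 0},
    {"grip": 125, "slide": [0, 0, -2.3], "roll": 0},
    {"grip": 125, "slide": [0, 0, -3.2], "roll": 0},
    {"grip": 125, "slide": [0, 0, -4.2], "roll": 0},
  ],
)

```text
time: 44.9
tcp_pos: [0.48, -0.331, 0.2327]
eef_rot: [0.864, -0.504, -0.001, -0.0]
wrist_force: [1.0, -0.0, -0.8]
width: 0.0434
finger_force: 0.0
```

```bash
python3 -c "
from h import *
print(monitor.read_state()['tcp_pos'],monitor.read_state()['eef_rot'])
print(slide(np.array([.50,-.25])-[.4805,-.3322],-29.5),slide(np.array([.56,-.04])-[.5,-.25],0))"
```

```text
[ 0.47996397 -0.33098777  0.23266224] [ 8.63927968e-01 -5.03613492e-01 -1.33802093e-03 -3.55821176e-04]
[-1.55, -1.44] [-5.25, -1.5]
```

Roll back to 0, look at the dial, then at all the stations.

Emit:
servo_tool(
  targets=[
    {"grip": 125, "slide": [-0.6, -0.5, 0], "roll": 1.4},
    {"grip": 125, "slide": [-1.2, -1, 0], "roll": 2.8},
    {"grip": 125, "slide": [-1.55, -1.44, 0], "roll": 4.2},
    {"grip": 125, "slide": [-1.55, -1.44, 0], "roll": 5.6},
    {"grip": 125, "slide": [-1.55, -1.44, 0], "roll": 5.9},
    {"grip": 125, "slide": [-1.55, -1.44, 0], "roll": 5.9},
    {"grip": 125, "slide": [-1.55, -1.44, 0], "roll": 5.9},
    {"grip": 125, "slide": [-1.55, -1.44, 0], "roll": 5.9},
  ],
)

```text
time: 45.57
tcp_pos: [0.5001, -0.2496, 0.2318]
eef_rot: [0.707, -0.707, -0.0, 0.0]
wrist_force: [-1.2, 0.2, -0.3]
width: 0.0434
finger_force: 0.0
```

Run:
```python
from h import *
w=cam("wrist","w15");im=np.array(w["pixels"]);g=cv2.cvtColor(im,cv2.COLOR_BGR2GRAY)
C=np.array([.4805,-.3322]);c0=proj(w,[*C,.054]);print(c0,monitor.read_state()["tcp_pos"])
x0,y0=(c0-46).astype(int);x1,y1=(c0+46).astype(int);y0=max(y0,0)
m=np.zeros_like(g);m[y0:y1,x0:x1]=g[y0:y1,x0:x1]>110
n,l,s,c=cv2.connectedComponentsWithStats(m);M=[];L=[]
for i in range(1,n):
    if s[i,4]<6: continue
    d=np.hypot(*(c[i]-c0))
    if 26<d<42: M.append(at_z(w,c[i],.054)[:2])
    elif d<26: L.append(i)
M=np.array(M);A=np.c_[2*M,np.ones(len(M))];q=np.linalg.lstsq(A,(M**2).sum(1),rcond=None)[0];C=q[:2];print(C)
print("marks",sorted(np.degrees(np.arctan2(*(M-C).T[::-1])).round(1).tolist()))
for i in L:
    P=np.array([at_z(w,p,.087)[:2] for p in np.argwhere(l==i)[:,::-1].astype(float)]);u,S,v=np.linalg.svd(P-P.mean(0))
    print(s[i,4],"pca",np.degrees(np.arctan2(v[0,1],v[0,0])),"dir",np.degrees(np.arctan2(*(P.mean(0)-C)[::-1])))
```

```text
[278.3457309   87.95449639] [ 0.50011556 -0.24973165  0.23182481]
[ 0.48063048 -0.33226479]
marks [-140.8, -113.4, -86.6, -59.4, -33.0, -6.4, 20.1, 46.9, 73.6, 100.7, 128.0]
95 pca 118.59266493465948 dir -58.868841500609626
```

Emit:
servo_tool(
  targets=[
    {"grip": 100, "slide": [-0.9, -0.3, 0], "roll": 0},
    {"grip": 100, "slide": [-1.8, -0.6, 0], "roll": 0},
    {"grip": 100, "slide": [-2.7, -0.9, 0], "roll": 0},
    {"grip": 100, "slide": [-3.6, -1.2, 0], "roll": 0},
    {"grip": 100, "slide": [-4.5, -1.5, 0], "roll": 0},
    {"grip": 100, "slide": [-5.4, -1.5, 0], "roll": 0},
    {"grip": 100, "slide": [-6.3, -1.5, 0], "roll": 0},
    {"grip": 100, "slide": [-7, -1.5, 0], "roll": 0},
  ],
)

```text
time: 46.28
tcp_pos: [0.5601, 0.0326, 0.2318]
eef_rot: [0.708, -0.707, -0.0, 0.0]
wrist_force: [1.4, 0.1, -0.5]
width: 0.0519
finger_force: 0.0
```

Emit:
servo_tool(
  targets=[
    {"grip": 100, "slide": [-0.9, 0, -0.3], "roll": 0},
    {"grip": 100, "slide": [-1.8, 0, -0.6], "roll": 0},
    {"grip": 100, "slide": [-2.7, 0, -0.9], "roll": 0},
    {"grip": 100, "slide": [-2.7, 0, -1.2], "roll": 0},
    {"grip": 100, "slide": [-2.7, 0, -1.2], "roll": 0},
  ],
)

```text
time: 46.7
tcp_pos: [0.5611, 0.14, 0.2821]
eef_rot: [0.708, -0.706, 0.001, -0.002]
wrist_force: [-0.6, -1.0, -0.3]
width: 0.0518
finger_force: 0.0
```

Run:
```python
from h import *
w=cam("wrist","w16");print(monitor.read_state()["tcp_pos"],monitor.read_state()["time"])
for r in necks(w,.106): print(*r)
s=cam("scene","s16")
a=np.array(w["pixels"]);b=cv2.resize(np.array(s["pixels"])[130:260,200:430],(512,290),interpolation=cv2.INTER_CUBIC)
cv2.imwrite("pics/fin.png",np.vstack([a[:310],b]))
```

```text
[0.56077276 0.13887926 0.28088695] 46.75
[209.4  12.7] 322 [ 0.6087 -0.0105]
[208.2  38.8] 202 [0.6107 0.0123]
[208.3 132.8] 490 [0.6142 0.102 ]
```

View pics/fin.png

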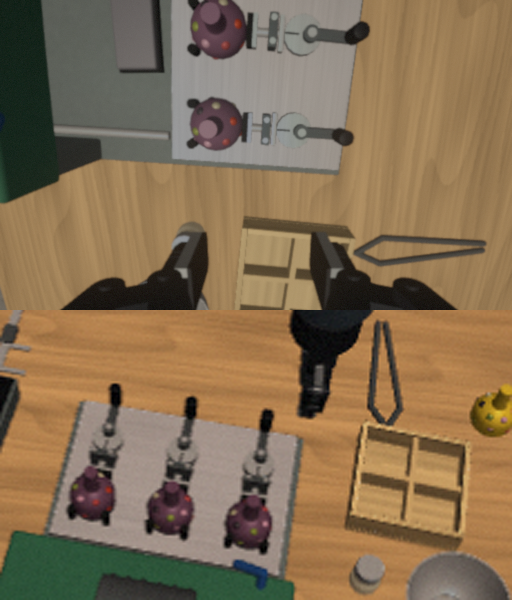

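The final views show all three glasses seated with levers straight back, and the tray empty. The dial pointer is within about 2° of mark 7 and the arm is clear.

```bash
python3 -c "
from h import *
print(env.finish_job())"
```

```text
the job is handed in; nothing more can be done
None
```

I handed the job in at about 47 s of the 210 s allowed: all three glasses are clamped in their own nests, the speed dial is within about 2° of mark 7, and the final views show nothing else on the bench out of place; the hand-in call gave no pass or fail result.

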